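# Seat the white reference tile in the read pocket and start the reading

## Task

With the fingertips only, push the white-faced reference tile flat against the blue rail on the far side of the sample stage, then slide it along the rail into the corner pocket until it is fully home against the end stop. The tile stays flat on the plate all the way: do not lift it or tip it up. Once it is home, press the green start button on the white control box fully down and let it go, leaving the tile seated and the grey tile, the black light trap and the sample jar where they are.

Things in the scene. Friction and masses are not known exactly. Their poses are not given: they have to be found in the camera images.
- stage: Fixed stage on the table: aluminium plate 190 (x) x 340 (y) x 10 mm, origin at the centre of its underside; own x points to the rail, own y along the rail to the end stop. Blue bars stand 12 mm above the plate. Rail: whole length of the far side, inner face at x = +80 mm, 15 thick. End stop: inner face at y = +155 mm, 15 thick, from x = +4 mm to the rail. Lip: see pocket_mouth.
- pocket (a point): Where the centre of the tile's underside lies when the tile is home, touching both rail and end stop: on the plate's top, at stage (+50, +125, +10) mm; axes as the stage. The 60 mm tile then sticks 15 mm out of the mouth.
- tile: White reference tile: loose square block 60 x 60 x 18 mm, orange plastic with a white 48 mm ceramic face on top, about 0.15 kg, lying flat on the plate, off the rail and short of the pocket. Origin at the centre of its underside, z up, x and y square to its sides (turned at most 0.45 rad from the stage's at the start). It slides on the plate and stays where it is left.
- start (a joint): Travel of the green start button in m: 0 is up, 0.006 is fully down; a spring (5 N when fully down) returns it.
- start_top (a point): Centre of the top of the green push button (28 mm across, presses straight down 6 mm), which stands on a fixed white control box 100 x 80 x 45 mm with a blue top.
- trap: Black light trap, a bystander: upright cylinder 36 mm across and 36 mm tall with a 24 mm steel knob 8 mm high on top, standing loose on the stage plate near its robot-side edge, level with the pocket. Origin at the centre of its underside.
- grey_tile: Grey-faced tile with a black body, a bystander: loose block 60 x 60 x 18 mm lying on the table beside or beyond the stage. Origin at the centre of its underside.
- jar: Sample jar with a blue cap, a bystander: 52 mm across and 62 mm tall, standing loose on the table beside or beyond the stage. Origin at the centre of its underside.
- pocket_mouth (a point): Middle of the pocket's mouth on the plate's top, stage (+48, +110, +10) mm. The lip, a blue bar 12 mm thick and 12 high parallel to the rail, inner face at stage x = +16 mm, runs from the end stop back to the mouth; from there a short flare leads away from the rail back to y = +95 mm. Rail, stop and lip form a pocket 64 mm wide and 45 deep with a black floor, open to stage -y.

How it is judged:
On the way, in this order (a step that is already met when the one before it is completed fails the run):
1. the tile lies flat against the rail (gap under 4 mm, square to it within 0.08 rad), still short of the pocket (x of tile in the frame of pocket above -0.004 m and y of tile in the frame of pocket below -0.03 m and (angle between the x axis of tile and the x axis of stage, either way round below 0.08 rad or angle between the x axis of tile and the y axis of stage, either way round below 0.08 rad)), for 0.2 s.
2. the tile is home in the corner pocket (within 4 mm of the end stop) (x of tile in the frame of pocket between -0.005 and 0.004 m and y of tile in the frame of pocket between -0.004 and 0.004 m and z of tile in the frame of pocket between -0.004 and 0.004 m and (angle between the x axis of tile and the x axis of stage, either way round below 0.1 rad or angle between the x axis of tile and the y axis of stage, either way round below 0.1 rad)), for 0.2 s.
3. with the tile home, the green button is pressed fully down (5 mm or more of its 6 mm) (all of step 2 and value of joint start above 0.005 m), for 0.05 s.
At the end, for the whole second after the job is handed in: The tile lies flat and still in the corner pocket, within 4 mm of the end stop and 5 mm of the rail, square to the stage within 0.1 rad; the button is up again (under 2 mm); light trap, grey tile and jar are within 15 mm of where they stood (all of step 2 and linear speed of tile below 0.01 m/s and angle between tile's own z axis and vertical below 0.05 rad and value of joint start below 0.002 m and distance of each of trap, grey_tile, jar from where it was at the start of the episode below 0.015 m); the robot touches nothing.
It fails at once if the tile is lifted more than 6 mm off the plate (z of tile in the frame of pocket above 0.006 m).
It fails at once if the tile is tipped by more than 0.2 rad (angle between tile's own z axis and vertical above 0.2 rad).
It fails at once if the button is pressed (over 3 mm) while the tile is not home (value of joint start above 0.003 m and not (x of tile in the frame of pocket between -0.005 and 0.004 m and y of tile in the frame of pocket between -0.004 and 0.004 m and z of tile in the frame of pocket between -0.004 and 0.004 m and (angle between the x axis of tile and the x axis of stage, either way round below 0.1 rad or angle between the x axis of tile and the y axis of stage, either way round below 0.1 rad))).
It fails at once if the light trap, the grey tile or the jar is moved more than 15 mm (distance of any of trap, grey_tile, jar from where it was at the start of the episode above 0.015 m).
It also fails if it takes over 58 s, if anything falls off the work surface, if the arm or the gripper's body presses on something with over 40 N, if the wrist force passes 120 N, or if a joint passes its speed limit or range.

## Robot

A 6-joint arm with a two-finger parallel gripper is mounted at the origin on the work surface. World frame = base frame: x ahead of the robot, y to its left, z up, the work surface at z = 0. Lengths are in m, angles in rad, forces in N, time in s.
With the tool pointing down it reaches from about 0.35 to 0.975 m from the base axis. Payload 4.9 kg.
Tool frame: the origin (TCP) lies at the very end of the fingers, on their centre line; the grasp point (between the pads) lies 19 mm behind it (manip.hold_point_z is the distance from the TCP to the grasp point, in m); z points along the fingers, x is the direction in which the jaws open and shut, and the axes are right-handed (so a half turn about z gives the same grasp; the last joint's range is limited). The gripper opens to 85 mm and grips with 20 to 120 N. Pads are 22 mm wide; open, the fingers measure 114 mm over their backs; the gripper's body (76 mm by 85 mm) begins 54 mm behind the grasp point. The pads swing forward as they close: fully open they stand 13 mm farther back than shut.
Start: joints at [-1.41, 0.053, 1.613, -0, 1.476, -0.119], TCP at [0.173, -0.601, 0.199] pointing down, gripper open.
Joint ranges: [-3.01, 3.01], [-1.01, 2.22], [0.06, 2.58], [-1.02, 4.17], [0.09, 2.62], [-3.14, 3.14]. Speed limits (rad/s): [2.57, 2.57, 3.14, 3.14, 3.14, 3.14].

## Interface

Orientations are given as a unit quaternion [w, x, y, z].
In Python, from plant import manip gives the robot as it stands.
- The arm moves only by the shell command python3 -m handwheel 'ROWS' [OPENING]. ROWS is JSON, a list of rows, each an object of numbers: "dx", "dy", "dz": the shift along the tool's x, y, z in m; "ax", "ay", "az": the turn, a rotation vector about the tool's x, y, z in rad. In form: [{"dx": .., "dy": .., "dz": .., "ax": .., "ay": .., "az": ..}, ...]. A call has 1 to 5 rows; each row is the pose to reach, as a shift and turn from the pose commanded when the call began, along the tool's axes at that moment; what a row does not reach only later rows make up. A row lasts 1/8 s, in which the tool goes at most 62.5 mm and 10.7 degrees, less where a joint would pass 70% of its speed; a pose out of reach is approached as far as the arm can. A call with a gripper value outside its range is refused whole. OPENING is the closure in counts, from 0 (fully open) to 255 (shut), set as the call begins (- or left out, the last holds). The fingers move at their own pace and stop on an object; the grip force is fixed at half the most. Time passes only in rows, so rows that repeat a pose let the fingers close. It gives the time, the measured TCP pose, the force and the opening at its end, in the units of the state.
- manip.state(): the state, without advancing time (a new reading comes with each control period).
- manip.grab_frame(name): name is "side" or "top" or "wrist"; returns a dict with "image" (384x512x3 uint8, blue, green, red), "z_map" (384x512 float32, m along the optical axis (not along the pixel's ray), 0 where there is no reading), "K" (3x3 intrinsics, pixels), "xyz" and "rotation" of the camera in the world. Camera axes: x right, y up, looking along -z (the intrinsics and any distortion apply to the point x, -y, -z); pixel columns grow to the right and rows downward; lengths in m; the calibration is good to about 2 mm. A picture is of the moment at which its call begins.
- manip.job_done(): hands the job in, once; it reports no verdict.
The state is a dict: "time": time; "joint_pos": joint angles; "joint_vel": joint speeds; "joint_efforts": joint torques, N m; "tool_pos": TCP position; "tool_rot": TCP orientation; "contact_force": force on the tool from outside, world axes, zero at the start; "ft_torque": the same for the moment, N m; "gripper_width": opening from 0.0 (shut) to 1.0 (fully open).
Only numpy, scipy, OpenCV 4.12 (cv2) and the standard library are available. Lean on these libraries where they do the work, as an engineer would, in place of code of your own. Each camera call takes 0.05 s, during which the arm holds its last target.

## Working session

There is one attempt and no reset: what is moved stays moved. The work goes in short steps, Python scripts to look and compute and a shell command to move; the robot and the scene stay as the last step left them, time stands still between calls to the robot, and variables do not carry over. Pictures are saved under pics/ and viewed, and the job is handed in when it is done.

```bash
ls; mkdir -p pics
python3 - <<'E'
from plant import manip
import cv2
print(manip.state())
for n in("side","top","wrist"):
    f=manip.grab_frame(n); cv2.imwrite(f"pics/{n}0.png",f["image"]); print(n,f["K"],f["xyz"],f["rotation"],[k for k in f])
E
```

```text
pics
{'time': 0.0, 'joint_pos': array([-1.40996839e+00,  5.33727761e-02,  1.61432866e+00,  2.92425981e-06,
        1.47598987e+00, -1.19003924e-01]), 'joint_vel': array([ 6.29169158e-04, -8.89393398e-04, -1.98186785e-05, -2.52692994e-03,
       -4.84349583e-04, -8.10124972e-04]), 'joint_efforts': array([-2.69561591e-03, -3.93687415e+01, -3.70181608e+01, -1.99059573e-04,
        7.17474803e-03,  7.45482652e-06]), 'tool_pos': array([ 0.17250684, -0.59999021,  0.19753252]), 'tool_rot': array([-7.27358960e-04,  7.98809232e-01, -6.01583502e-01, -7.56331709e-04]), 'contact_force': array([0.86818617, 0.38280322, 0.0128892 ]), 'ft_torque': array([0.0152341 , 0.03240511, 0.07201051]), 'gripper_width': 0.9979629607671355}
side [[420.75884142   0.         256.03102055]
 [  0.         420.75884142 188.99052493]
 [  0.           0.           1.        ]] [0.46553885 0.83980107 0.66217112] [-0.08015159 -0.03689811  0.46493809  0.8809352 ] ['image', 'z_map', 'K', 'xyz', 'rotation']
top [[441.33926066   0.         253.9049542 ]
 [  0.         441.33926066 192.16676561]
 [  0.           0.           1.        ]] [ 0.43876621 -0.02596022  1.30573319] [ 0.71015604  0.0410861  -0.05582102 -0.70062425] ['image', 'z_map', 'K', 'xyz', 'rotation']
wrist [[346.35782338   0.         257.46148158]
 [  0.         346.35782338 192.43953161]
 [  0.           0.           1.        ]] [ 0.25185198 -0.57870833  0.3723223 ] [ 0.78875752 -0.12849745  0.09703932 -0.59323971] ['image', 'z_map', 'K', 'xyz', 'rotation']
```

View pics/top0.png

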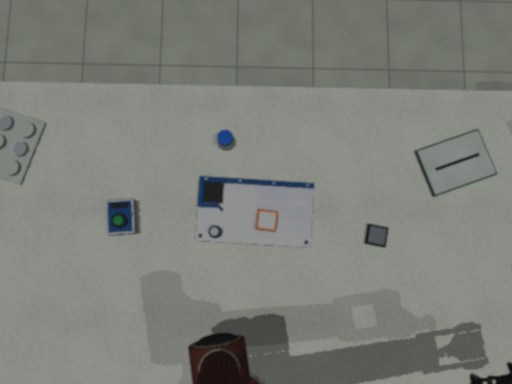

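View pics/side0.png

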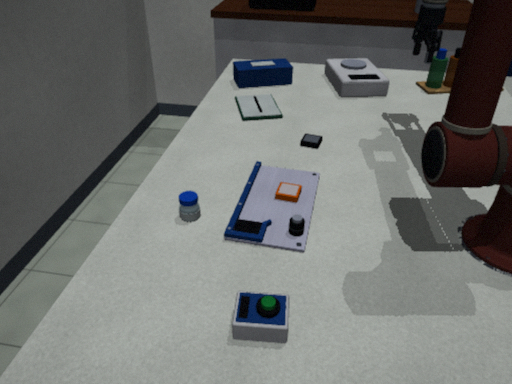

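The top view shows the stage with its rail (row ~182) and pocket (~(210,192)). The tile is at ~(267,220), the trap at (215,231), the jar at (225,139), the grey tile at (376,235) and the button at (119,220). Next I'll measure these.

```bash
cat > h.py <<'E'
import numpy as np, cv2
from scipy.spatial.transform import Rotation as R
from plant import manip
def rot(q): return R.from_quat([q[1],q[2],q[3],q[0]])
def cast(f,uv,z):
    uv=np.atleast_2d(np.asarray(uv,float)); K=f["K"]
    d=np.c_[(uv[:,0]-K[0,2])/K[0,0],-(uv[:,1]-K[1,2])/K[1,1],-np.ones(len(uv))]
    d=rot(f["rotation"]).apply(d); o=np.asarray(f["xyz"])
    return o+d*((z-o[2])/d[:,2])[:,None]
def zpt(f,u,v):
    d=f["z_map"][int(v),int(u)]; K=f["K"]
    return np.asarray(f["xyz"])+rot(f["rotation"]).apply([(u-K[0,2])/K[0,0]*d,-(v-K[1,2])/K[1,1]*d,-d])
def hsv(f): return cv2.cvtColor(f["image"],cv2.COLOR_BGR2HSV)
def blobs(m,amin=15):
    cs,_=cv2.findContours(m,cv2.RETR_EXTERNAL,cv2.CHAIN_APPROX_NONE)
    return sorted([c for c in cs if cv2.contourArea(c)>=amin],key=cv2.contourArea,reverse=True)
def tile(f,z=0.028):
    H=hsv(f); m=cv2.inRange(H,(3,90,60),(22,255,255))
    cs=blobs(m)
    return m,cs
def show(n,f,s,box=None,k=1):
    im=f["image"]
    if box: im=im[box[1]:box[3],box[0]:box[2]]
    cv2.imwrite("pics/"+s,cv2.resize(im,None,fx=k,fy=k,interpolation=cv2.INTER_CUBIC))
E
python3 - <<'E'
from h import *
f=manip.grab_frame("top"); H=hsv(f)
show("top",f,"top1.png",(90,110,410,260),2.5)
for nm,lo,hi in(("orange",(3,90,60),(22,255,255)),("blue",(100,120,30),(130,255,255)),("green",(40,80,30),(85,255,255))):
    for c in blobs(cv2.inRange(H,lo,hi)):
        r=cv2.minAreaRect(c); M=cv2.moments(c); u,v=M["m10"]/M["m00"],M["m01"]/M["m00"]
        print(nm,cv2.contourArea(c),np.round([u,v],1),"rect",np.round(r[0],1),np.round(r[1],1),round(r[2],1),"depthpt",zpt(f,u,v).round(4))
m,cs=tile(f); b=cv2.boxPoints(cv2.minAreaRect(cs[0]))
print(cast(f,b,.028).round(4))
E
```

```text
orange 373.0 [266.5 219.9] rect [266.6 219.9] [20.3 20.2] 6.3 depthpt [ 0.5347 -0.0892  0.0286]
blue 481.5 [119.5 218.4] rect [119.5 216.5] [29. 21.] 90.0 depthpt [0.53   0.3222 0.0723]
blue 163.5 [224.8 137.6] rect [224.8 137.8] [14.8 14.1] 45.0 depthpt [0.7687 0.0352 0.0621]
blue 135.5 [203.1 194.2] rect [203.1 195.3] [34.1 17.4] 61.1 depthpt [0.6093 0.0979 0.0118]
blue 81.0 [220.6 179.8] rect [222. 180.] [ 4. 30.] 90.0 depthpt [0.6521 0.0471 0.018 ]
blue 63.0 [290.7 183.8] rect [290.  183.8] [30.   3.2] 3.2 depthpt [ 0.6427 -0.1599  0.0223]
blue 62.0 [256.6 181.6] rect [256.5 181.6] [29.2  3.1] 3.6 depthpt [ 0.6476 -0.0594  0.0227]
green 92.5 [117.9 219.8] rect [117.8 219.8] [10.6 11.3] 45.0 depthpt [0.5264 0.3284 0.0654]
[[ 0.5085 -0.0571  0.028 ]
 [ 0.5669 -0.0629  0.028 ]
 [ 0.5611 -0.1217  0.028 ]
 [ 0.5028 -0.1155  0.028 ]]
```

View pics/top1.png

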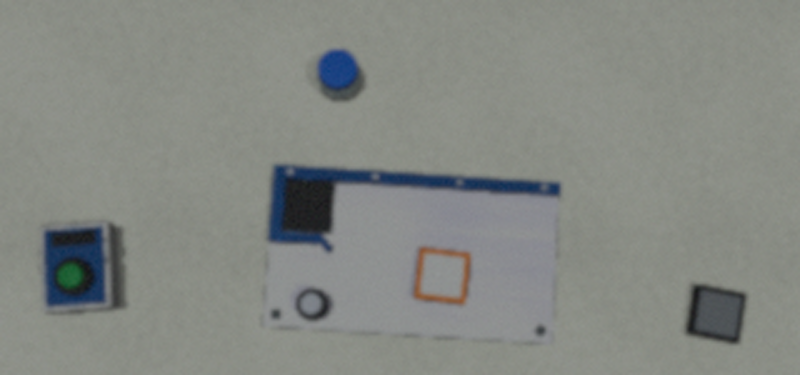

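Run:
```python
from h import *
f=manip.grab_frame("top"); H=hsv(f); im=f["image"].astype(int)
# plate: fairly bright & bluish (b-g) vs table
roi=np.zeros(H.shape[:2],np.uint8); roi[165:260,185:325]=255
print(f["image"][240,260],f["image"][260,260],f["image"][200,300],f["image"][200,325])
ex=cv2.inRange((im[...,0]-im[...,1]),4,255)&roi
ex=cv2.morphologyEx(ex,cv2.MORPH_CLOSE,np.ones((9,9)))
c=blobs(ex)[0]; r=cv2.minAreaRect(c); print(r, cast(f,cv2.boxPoints(r),.012).round(4))
cv2.imwrite("pics/mask.png",cv2.resize(ex[150:270,170:340],None,fx=4,fy=4))
print("white px range: trap", zpt(f,215,231), zpt(f,212,231))
for nm,box in (("rail tops",(196,176,316,190)),):
    m=cv2.inRange(H,(100,100,30),(130,255,255)); m[:176]=0;m[190:]=0;m[:,:196]=0;m[:,318:]=0
    cols=[(u,np.where(m[:,u])[0].astype(float)) for u in range(230,312)]
    p=np.array([(u,v.mean()) for u,v in cols if len(v)>=3])
    X=cast(f,p,.022); k=np.polyfit(X[:,1],X[:,0],1); print("rail centre line x=",k, np.abs(np.polyval(k,X[:,1])-X[:,0]).max(),X[[0,-1]])
```

```text
[143 144 141] [135 144 140] [145 141 138] [130 138 137]
((254.213623046875, 209.83079528808594), (115.80292510986328, 62.77544021606445), 4.0141754150390625) [[ 0.483   0.1201  0.012 ]
 [ 0.6681  0.1127  0.012 ]
 [ 0.6491 -0.231   0.012 ]
 [ 0.4637 -0.2169  0.012 ]]
white px range: trap [0.49920229 0.05722824 0.05785282] [0.49935146 0.06605231 0.05248377]
rail centre line x= [0.04827335 0.64988286] 0.001597691926114253 [[ 0.64977053  0.01909852  0.022     ]
 [ 0.63854847 -0.22000409  0.022     ]]
```

View pics/mask.png

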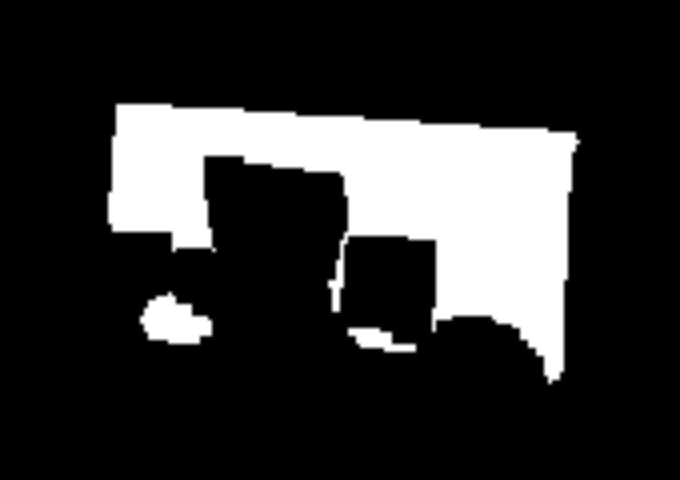

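View pics/wrist0.png

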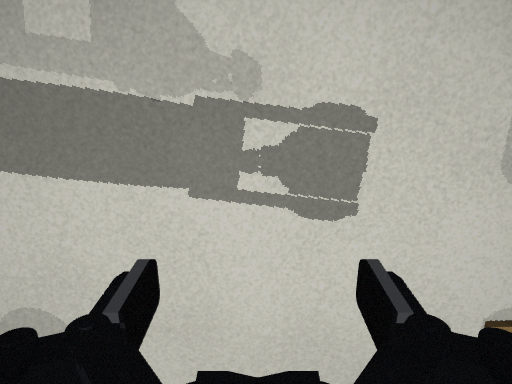

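```bash
python3 -m handwheel '[{"dx":-0.03,"dy":-0.03,"dz":0,"az":-0.1},{"dx":-0.07,"dy":-0.065,"az":-0.23},{"dx":-0.11,"dy":-0.105,"az":-0.37},{"dx":-0.155,"dy":-0.145,"az":-0.52},{"dx":-0.195,"dy":-0.185,"az":-0.65}]' 255
cat >> h.py <<'E'
def plan(target,yaw=-0.048):
    """world target of TCP -> tool-frame shift and az (tool down, tool x at yaw)"""
    s=manip.state(); r=rot(s["tool_rot"]); d=r.inv().apply(np.asarray(target)-s["tool_pos"])
    want=R.from_matrix(np.c_[[np.cos(yaw),np.sin(yaw),0],[np.sin(yaw),-np.cos(yaw),0],[0,0,-1]])
    print("t",round(s["time"],2),"tcp",s["tool_pos"].round(4),"shift",d.round(4),"turn",(r.inv()*want).as_rotvec().round(3),"F",s["contact_force"].round(1),"w",round(s["gripper_width"],2),"j",s["joint_pos"].round(2))
E
python3 -c "
from h import *
plan([.42,-.1,.2])"
```

```text
t 0.25 tcp [ 0.1726 -0.6004  0.1982] shift [-0.4126 -0.376  -0.0013] turn [-1.000e-03  1.000e-03 -1.243e+00] F [ 0.   0.  -0.1] w 1.0 j [-1.41  0.05  1.61 -0.    1.48 -0.12]invalid input at $[0]: expected keys dx, dy, dz, ax, ay, az
```

All six keys are needed in each row.

```bash
python3 -m handwheel '[{"dx":-0.03,"dy":-0.03,"dz":0,"ax":0,"ay":0,"az":-0.1},{"dx":-0.07,"dy":-0.065,"dz":0,"ax":0,"ay":0,"az":-0.23},{"dx":-0.11,"dy":-0.105,"dz":0,"ax":0,"ay":0,"az":-0.37},{"dx":-0.15,"dy":-0.145,"dz":0,"ax":0,"ay":0,"az":-0.52},{"dx":-0.195,"dy":-0.185,"dz":0,"ax":0,"ay":0,"az":-0.65}]' 255
python3 -c "
from h import *
plan([.42,-.1,.2])"
```

```text
time: 0.88
tool_pos: [0.2971, -0.3606, 0.1988]
tool_rot: [-0.0, 0.95, -0.313, 0.0]
contact_force: [0.3, 0.2, 0.8]
gripper_width: 0.0
t 0.88 tcp [ 0.2971 -0.3606  0.1988] shift [-0.0563 -0.2826 -0.0012] turn [-0.    -0.    -0.589] F [0.3 0.2 0.8] w 0.0 j [-1.04 -0.34  1.97  0.    1.52 -0.4 ]
```

```bash
python3 -m handwheel '[{"dx":-0.01,"dy":-0.055,"dz":0,"ax":0,"ay":0,"az":-0.13},{"dx":-0.02,"dy":-0.11,"dz":0,"ax":0,"ay":0,"az":-0.27},{"dx":-0.035,"dy":-0.17,"dz":0,"ax":0,"ay":0,"az":-0.41},{"dx":-0.045,"dy":-0.23,"dz":0,"ax":0,"ay":0,"az":-0.52},{"dx":-0.055,"dy":-0.28,"dz":0,"ax":0,"ay":0,"az":-0.59}]' 255
python3 -c "
from h import *
plan([.42,-.1,.2])
f=manip.grab_frame('wrist');show('w',f,'w1.png');f=manip.grab_frame('top');show('w',f,'top2.png',(90,110,410,380),2)
plan([.42,-.1,.2])"
```

```text
time: 1.5
tool_pos: [0.4205, -0.1028, 0.199]
tool_rot: [0.0, 1.0, -0.024, 0.0]
contact_force: [0.1, -0.8, -0.5]
gripper_width: -0.002
t 1.5 tcp [ 0.4205 -0.1028  0.199 ] shift [-0.0006 -0.0028 -0.001 ] turn [ 0.    -0.001  0.   ] F [ 0.1 -0.8 -0.5] w -0.0 j [-0.41 -0.44  2.04  0.    1.54 -0.36]
t 1.6 tcp [ 0.421  -0.101   0.1989] shift [-0.001  -0.001  -0.0011] turn [-0.001 -0.001  0.005] F [ 0.4 -0.9 -0.4] w 0.0 j [-0.41 -0.44  2.04  0.    1.54 -0.37]
```

View pics/w1.png

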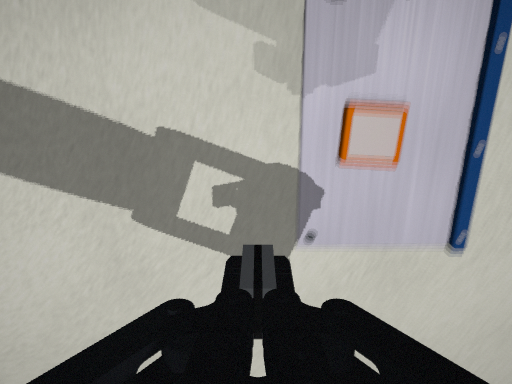

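View pics/top2.png

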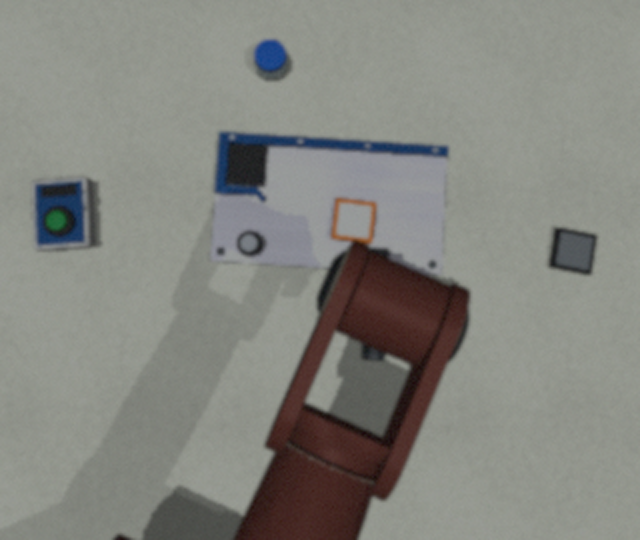

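The wrist view shows the tile at ~(374,135), the rail running from (503,0) to (458,250) with its near end at row ~250, and the plate's near edge at row 248. The arm is still now, so I'll measure here.

Run:
```python
from h import *
f=manip.grab_frame("wrist"); H=hsv(f); show('w',f,'w2.png')
m=cv2.inRange(H,(100,120,30),(130,255,255)); m[:,:430]=0
b=blobs(m)[0]
rows=range(10,235)
E=np.array([(np.where(m[v])[0].min(),v) for v in rows if m[v].any()],float)
X=cast(f,E,.022); k=np.polyfit(X[:,1],X[:,0],1); print("rail inner top edge x=ky+c",k,np.abs(np.polyval(k,X[:,1])-X[:,0]).max(),X[[0,-1]])
E2=np.array([(np.where(m[v])[0].max(),v) for v in rows if m[v].any() and np.where(m[v])[0].max()<505],float)
X2=cast(f,E2,.022);k2=np.polyfit(X2[:,1],X2[:,0],1);print("outer",k2)
print("rail end row",b[:,0,1].max(), cast(f,[[457,b[:,0,1].max()]],.022))
t,cs=tile(f); r=cv2.minAreaRect(cs[0]); print(r); P=cast(f,cv2.boxPoints(r),.028);print(P.round(4),P.mean(0))
ft=manip.grab_frame("top"); t,cs=tile(ft); print("top",[ (cv2.minAreaRect(c)) for c in cs])
cs=[c for c in cs if 250<cv2.minAreaRect(c)[0][0]<285]; P=cast(ft,cv2.boxPoints(cv2.minAreaRect(cs[0])),.028); print(P.round(4),P.mean(0))
# left end of stage (end stop outer, z .022) in top
Ht=hsv(ft); m=cv2.inRange(Ht,(100,100,30),(130,255,255)); 
for v in range(180,206,3):
    c=np.where(m[v,180:240])[0]
    if len(c): print(v,c.min()+180,cast(ft,[[c.min()+179.5,v]],.022).round(4)[0,:2])
for v in (182,183,184,185):
    c=np.where(m[v,290:330])[0]
    if len(c): print(v,c.max()+290,cast(ft,[[c.max()+290.5,v]],.022).round(4)[0,:2])
```

```text
rail inner top edge x=ky+c [0.04749365 0.63914836] 0.0006985648044161019 [[ 0.64023851  0.02780182  0.022     ]
 [ 0.62975072 -0.19607097  0.022     ]]
outer [0.04834407 0.65874447]
rail end row 258 [[ 0.6451648  -0.22692416  0.022     ]]
((369.61541748046875, 142.57693481445312), (64.3740234375, 62.26543045043945), 7.125016689300537)
[[ 0.5001 -0.1146  0.028 ]
 [ 0.5059 -0.0528  0.028 ]
 [ 0.5687 -0.0631  0.028 ]
 [ 0.5666 -0.126   0.028 ]] [ 0.53533363 -0.08912953  0.028     ]
top [((246.82272338867188, 366.639892578125), (42.08522033691406, 52.94295883178711), 23.42868995666504), ((271.3103942871094, 294.77587890625), (56.593082427978516, 102.81295013427734), 23.198589324951172), ((289.6219177246094, 265.9024353027344), (44.76938247680664, 33.524654388427734), 24.775142669677734), ((302.90521240234375, 308.887939453125), (8.928837776184082, 105.43907928466797), 23.198591232299805), ((266.5000305175781, 220.49998474121094), (20.31940269470215, 21.42371940612793), 6.34019136428833)]
[[ 0.2224  0.0244  0.028 ]
 [ 0.4871 -0.0867  0.028 ]
 [ 0.4252 -0.2368  0.028 ]
 [ 0.1635 -0.1216  0.028 ]] [ 0.32453931 -0.10517262  0.028     ]
180 200 [0.6499 0.1087]
183 200 [0.6409 0.1084]
186 199 [0.632  0.1111]
189 199 [0.6231 0.1109]
192 199 [0.6142 0.1106]
195 199 [0.6054 0.1103]
198 198 [0.5965 0.113 ]
201 198 [0.5876 0.1127]
204 198 [0.5788 0.1125]
183 305 [ 0.6458 -0.2038]
184 312 [ 0.6431 -0.2245]
185 312 [ 0.6401 -0.2245]
```

View pics/w2.png

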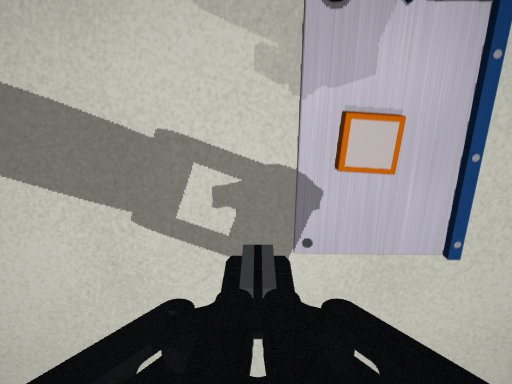

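```bash
cat >> h.py <<'E'
O=np.array([.559,-.054]); EX=np.array([.9989,-.048]); EY=np.array([.048,.9989])
def s2w(x,y,z): return np.r_[O+x*EX+y*EY,z]
def w2s(p): d=np.asarray(p)[:2]-O; return np.array([d@EX,d@EY])
E
python3 -c "
from h import *
print(w2s([.5352,-.0892]));print(s2w(.05,.125,.01))
plan(s2w(-.078,-.036,.018))"
```

```text
[-0.02208422 -0.03630368]
[0.614945  0.0684625 0.01     ]
t 1.7 tcp [ 0.4199 -0.1043  0.1987] shift [ 0.0585 -0.021   0.1807] turn [ 0.     0.    -0.001] F [0.6 0.  0.3] w 0.0 j [-0.42 -0.44  2.04 -0.    1.54 -0.37]
```

```bash
python3 -m handwheel '[{"dx":0.03,"dy":-0.01,"dz":0.04,"ax":0,"ay":0,"az":0},{"dx":0.058,"dy":-0.02,"dz":0.08,"ax":0,"ay":0,"az":0},{"dx":0.058,"dy":-0.02,"dz":0.13,"ax":0,"ay":0,"az":0},{"dx":0.058,"dy":-0.02,"dz":0.16,"ax":0,"ay":0,"az":0},{"dx":0.058,"dy":-0.02,"dz":0.17,"ax":0,"ay":0,"az":0}]'
python3 -c "
from h import *
f=manip.grab_frame('wrist');show('w',f,'w3.png')
plan(s2w(-.078,-.036,.018))
plan(s2w(-.078,-.036,.018))"
```

```text
time: 2.33
tool_pos: [0.4767, -0.0888, 0.0264]
tool_rot: [-0.001, 1.0, -0.027, -0.002]
contact_force: [-0.4, 0.1, -0.1]
gripper_width: -0.001
t 2.38 tcp [ 0.477  -0.0887  0.0266] shift [ 0.0022 -0.0026  0.0086] turn [-0.001  0.004 -0.005] F [-1.  1.  0.] w 0.0 j [-0.34 -0.11  2.07 -0.    1.18 -0.28]
t 2.38 tcp [ 0.477  -0.0887  0.0266] shift [ 0.0022 -0.0026  0.0086] turn [-0.001  0.004 -0.005] F [-1.  1.  0.] w 0.0 j [-0.34 -0.11  2.07 -0.    1.18 -0.28]
```

View pics/w3.png

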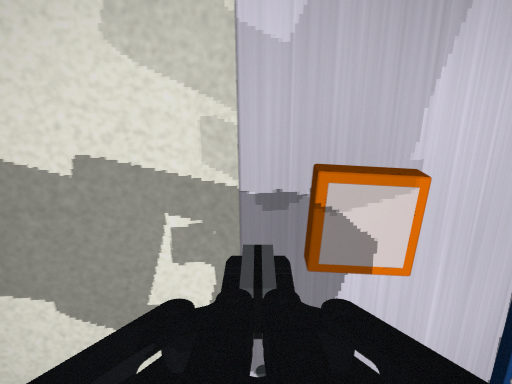

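Run:
```python
from h import *
f=manip.grab_frame('wrist'); s=manip.state()
K=f["K"]; 
def pr(p):
    c=rot(f["rotation"]).inv().apply(np.asarray(p)-f["xyz"]); return K[0,2]+K[0,0]*c[0]/-c[2], K[1,2]-K[1,1]*c[1]/-c[2]
print(pr(s["tool_pos"]), pr(s["tool_pos"]+[0,.011,0]))
t,cs=tile(f); r=cv2.minAreaRect(cs[0]); P=cast(f,cv2.boxPoints(r),.028);print(P.round(4),P.mean(0),w2s(P.mean(0)),w2s(s["tool_pos"]))
w=cv2.inRange(hsv(f),(0,0,60),(180,60,255))
print(cast(f,[[367,222]],.028))
```

```text
(np.float64(257.71829765735), np.float64(231.74211959475812)) (np.float64(256.6540102863417), np.float64(213.12132522252963))
[[ 0.502  -0.1148  0.028 ]
 [ 0.5057 -0.0516  0.028 ]
 [ 0.5689 -0.0584  0.028 ]
 [ 0.5723 -0.1227  0.028 ]] [ 0.5372264  -0.08687801  0.028     ] [-0.0201715  -0.03388698] [-0.07918981 -0.03864391]
[[ 0.53757043 -0.08609083  0.028     ]]
```

Run:
```python
from h import *
f=manip.grab_frame('wrist'); s=manip.state()
r=rot(s["tool_rot"])
for u in (235,243,250,258,266,275,285):
    for v in (240,246,250,258,266,275,290):
        p=zpt(f,u,v); print(u,v,(r.inv().apply(p-s["tool_pos"])*1000).round(1), end=' ')
    print()
print(s["tool_pos"])
p=[zpt(f,u,v)[2].round(4) for u,v in ((340,190),(400,200),(450,150),(100,50))];print(p)
```

```text
235 240 [-14.9  20.5  31. ] 235 246 [-14.9  24.3  29.8] 235 250 [-15.   27.   29.4] 235 258 [-10.   -5.5 -39. ] 235 266 [ -9.5  -6.  -46.6] 235 275 [ -9.   -6.3 -53.9] 235 290 [ -7.9 -10.8 -70.7] 
243 240 [-9.1 14.5 18.9] 243 246 [ -6.5 -10.  -36.3] 243 250 [ -6.4 -10.  -40.2] 243 258 [ -6.1  -9.7 -46.4] 243 266 [ -5.8 -10.4 -53.9] 243 275 [ -5.6  -9.7 -59.4] 243 290 [ -5.1 -11.4 -71.5] 
250 240 [-4.9 15.4 20.6] 250 246 [ -3.5  -9.8 -36. ] 250 250 [ -3.4  -9.7 -39.4] 250 258 [ -3.2  -9.9 -46.9] 250 266 [ -3.1  -9.8 -53. ] 250 275 [ -2.9 -10.  -59.8] 250 290 [ -2.8  -8.8 -67.7] 
258 240 [ 0.1 15.  20. ] 258 246 [  0.1  -9.7 -35.7] 258 250 [  0.1  -9.7 -39.5] 258 258 [  0.1 -10.2 -47.4] 258 266 [  0.1 -10.  -53.3] 258 275 [  0.1  -9.7 -59.3] 258 290 [  0.1  -8.9 -67.9] 
266 240 [ 5.  14.3 18.6] 266 246 [  3.6  -9.6 -35.6] 266 250 [  3.5  -9.4 -38.9] 266 258 [  3.4 -10.2 -47.3] 266 266 [  3.2 -10.2 -53.7] 266 275 [  3.1  -9.9 -59.6] 266 290 [  2.9  -9.7 -69. ] 
275 240 [10.5 14.7 19.3] 275 246 [10.6 18.8 19.2] 275 250 [10.6 21.4 19. ] 275 258 [  7.5  -5.9 -39.7] 275 266 [  7.2  -6.  -46.5] 275 275 [  6.4 -10.6 -60.7] 275 290 [  6.  -10.7 -70.4] 
285 240 [16.6 14.4 18.8] 285 246 [16.8 18.9 19.4] 285 250 [16.9 22.1 20.4] 285 258 [ 11.9  -5.6 -39.1] 285 266 [ 11.4  -5.7 -46. ] 285 275 [ 10.8  -6.3 -53.9] 285 290 [  9.4 -11.2 -71.1] 
[ 0.47916756 -0.08889693  0.02952014]
[np.float64(0.0268), np.float64(0.0284), np.float64(0.0092), np.float64(-0.0012)]
```

Run:
```python
from h import *
f=manip.grab_frame('side'); s=manip.state(); K=f["K"]
c=rot(f["rotation"]).inv().apply(np.asarray(s["tool_pos"])-f["xyz"]); u,v=K[0,2]+K[0,0]*c[0]/-c[2], K[1,2]-K[1,1]*c[1]/-c[2]
print(u,v); u=int(u);v=int(v)
im=f["image"].copy(); cv2.circle(im,(u,v),1,(0,255,0),-1)
x0=max(u-100,0); im=im[max(v-110,0):v+60,x0:x0+200]; cv2.imwrite("pics/s3.png",cv2.resize(im,None,fx=3.5,fy=3.5,interpolation=cv2.INTER_CUBIC))
```

```text
309.98795809039433 190.68398460280335
```

View pics/s3.png

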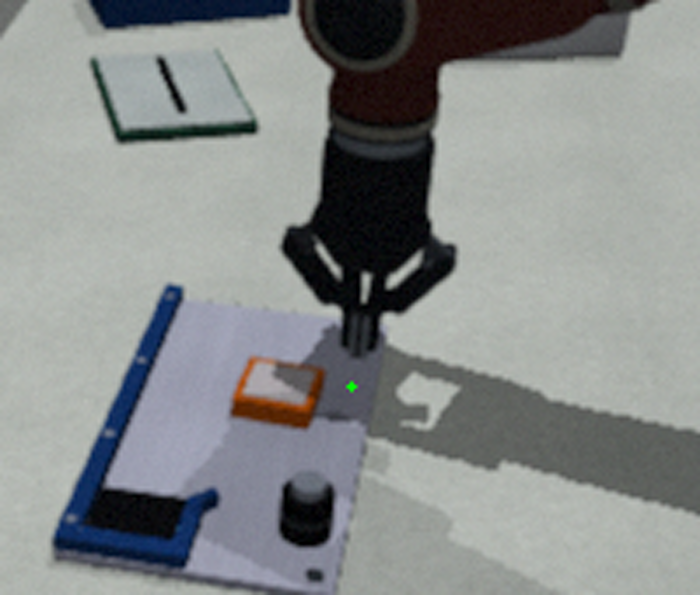

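The visible fingertips end well above the reported TCP. In the side view the projected TCP is 10 px below the tips. In the wrist view the tips end at row 245, against an expected ~213. I'll cross-check the tip height by triangulation.

Run:
```python
from h import *
s=manip.state()
fs=manip.grab_frame('side'); fw=manip.grab_frame('wrist')
def ray(f,u,v):
    K=f["K"]; return np.asarray(f["xyz"]), rot(f["rotation"]).apply([(u-K[0,2])/K[0,0],-(v-K[1,2])/K[1,1],-1.])
o,d=ray(fs,311.3,180.6)
for y in (-.089,-.078): print("side ray at y",y,(o+d*((y-o[1])/d[1])).round(4))
for u,v in ((311,178),(310,175),(312,180)): print("side depth",zpt(fs,u,v).round(4))
o2,d2=ray(fw,258,245)
A=np.c_[d,-d2]; t=np.linalg.lstsq(A,o2-o,rcond=None)[0]; print("tri",(o+d*t[0]).round(4),(o2+d2*t[1]).round(4))
print(s["tool_pos"], fw["xyz"], "cam-tcp in tool",rot(s["tool_rot"]).inv().apply(fw["xyz"]-s["tool_pos"]).round(4))
```

```text
side ray at y -0.089 [ 0.4791 -0.089   0.0623]
side ray at y -0.078 [ 0.4789 -0.078   0.0694]
side depth [ 0.4804 -0.0792  0.0765]
side depth [ 0.4837 -0.0812  0.084 ]
side depth [ 0.4774 -0.0817  0.0691]
tri [ 0.4789 -0.0781  0.0694] [ 0.4817 -0.078   0.0693]
[ 0.47987886 -0.08891726  0.03036737] [ 0.48457409 -0.00783425  0.20528951] cam-tcp in tool [ 0.0009 -0.0811 -0.175 ]
```

Two views agree: the real tips are about 36 mm above the reported TCP, at z≈0.066. I'll descend in stages and recheck.

```bash
python3 -m handwheel '[{"dx":0,"dy":-0.003,"dz":0.015,"ax":0,"ay":0,"az":0},{"dx":0,"dy":-0.003,"dz":0.03,"ax":0,"ay":0,"az":0},{"dx":0,"dy":-0.003,"dz":0.035,"ax":0,"ay":0,"az":0},{"dx":0,"dy":-0.003,"dz":0.035,"ax":0,"ay":0,"az":0}]'
cat >> h.py <<'E'
def tip(f):
    """lowest finger point in wrist view by depth, in tool axes (mm)"""
    s=manip.state(); z=f["z_map"]; col=[v for v in range(150,300) if 0<z[v,258]<0.165]
    v=col[0]; p=zpt(f,258,v); print("tip row",v,"world",p.round(4),"tool",(rot(s["tool_rot"]).inv().apply(p-s["tool_pos"])*1000).round(1))
E
python3 - <<'E'
from h import *
f=manip.grab_frame('wrist');show('w',f,'w4.png'); tip(f)
fs=manip.grab_frame('side');show('s',fs,'s4.png',(210,90,410,240),4)
plan(s2w(-.078,-.036,-.019))
E
```

```text
time: 3.12
tool_pos: [0.4783, -0.0846, -0.0072]
tool_rot: [-0.0, 1.0, -0.025, -0.001]
contact_force: [-0.2, -0.1, -0.0]
gripper_width: -0.003
tip row 150 world [ 0.4818 -0.0362  0.0094] tool [  0.5 -48.6 -16. ]
t 3.23 tcp [ 0.4792 -0.0849 -0.0061] shift [0.0002 0.0013 0.0129] turn [ 0.    -0.    -0.003] F [ 0.6 -0.1  0.5] w -0.0 j [-0.33 -0.05  2.09 -0.    1.11 -0.28]
```

View pics/s4.png

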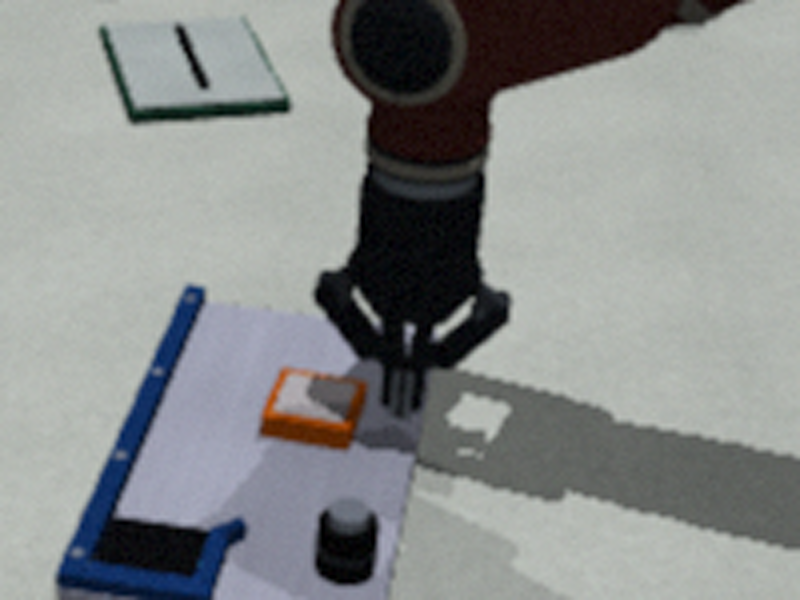

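View pics/w4.png

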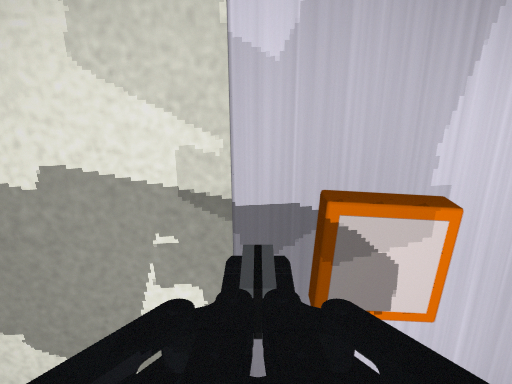

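```bash
python3 -m handwheel '[{"dx":0,"dy":0,"dz":0.006,"ax":0,"ay":0,"az":0},{"dx":0,"dy":0,"dz":0.011,"ax":0,"ay":0,"az":0},{"dx":0,"dy":0,"dz":0.012,"ax":0,"ay":0,"az":0},{"dx":0,"dy":0,"dz":0.012,"ax":0,"ay":0,"az":0}]'
python3 - <<'E'
from h import *
f=manip.grab_frame('wrist');show('w',f,'w5.png')
fs=manip.grab_frame('side');show('s',fs,'s5.png',(210,90,410,240),4)
plan(s2w(.006,-.036,-.019)); plan(s2w(.006,-.036,-.019))
E
```

```text
time: 3.72
tool_pos: [0.4789, -0.0848, -0.0184]
tool_rot: [-0.0, 1.0, -0.026, -0.0]
contact_force: [-0.2, 0.1, 0.4]
gripper_width: 0.001
t 3.83 tcp [ 0.4792 -0.0849 -0.0181] shift [0.0843 0.0011 0.001 ] turn [ 0.    -0.    -0.003] F [0.3 0.  0.2] w 0.01 j [-0.33 -0.03  2.09  0.    1.08 -0.28]
t 3.83 tcp [ 0.4792 -0.0849 -0.0181] shift [0.0843 0.0011 0.001 ] turn [ 0.    -0.    -0.003] F [0.3 0.  0.2] w 0.01 j [-0.33 -0.03  2.09  0.    1.08 -0.28]
```

View pics/s5.png

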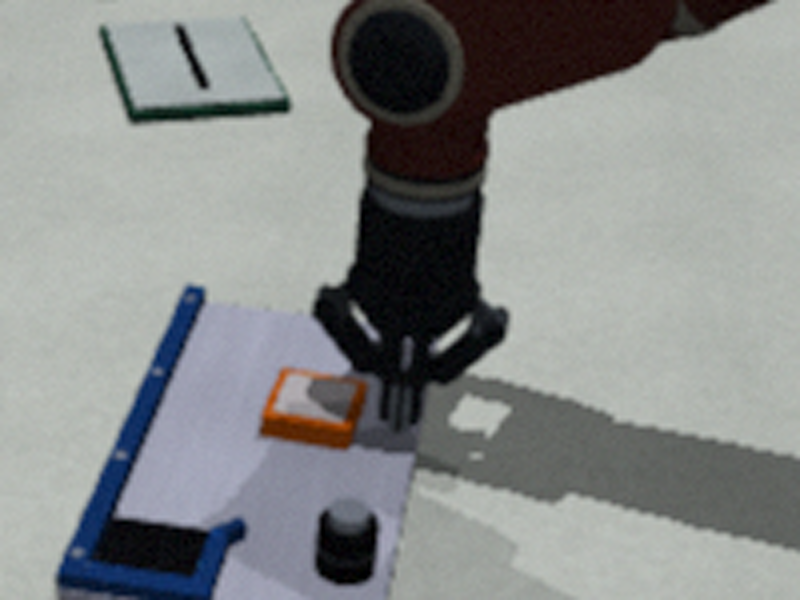

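The tips are at about (400,428) in the zoomed side view, just above the plate beside the tile, with no force. Now pushing toward the rail.

```bash
python3 -m handwheel '[{"dx":0.01,"dy":0,"dz":0,"ax":0,"ay":0,"az":0},{"dx":0.018,"dy":0,"dz":0,"ax":0,"ay":0,"az":0},{"dx":0.026,"dy":0,"dz":0,"ax":0,"ay":0,"az":0},{"dx":0.034,"dy":0,"dz":0,"ax":0,"ay":0,"az":0},{"dx":0.04,"dy":0,"dz":0,"ax":0,"ay":0,"az":0}]'
python3 - <<'E'
from h import *
f=manip.grab_frame('wrist');show('w',f,'w6.png')
plan(s2w(.006,-.036,-.019))
E
```

```text
time: 4.45
tool_pos: [0.5195, -0.0869, -0.0182]
tool_rot: [-0.0, 1.0, -0.025, -0.0]
contact_force: [-2.7, 0.7, 1.9]
gripper_width: 0.003
t 4.5 tcp [ 0.5203 -0.087  -0.018 ] shift [0.0431 0.001  0.001 ] turn [ 0.    -0.001 -0.003] F [-0.1 -0.4 -0. ] w 0.0 j [-0.31  0.06  1.99  0.    1.08 -0.26]
```

View pics/w6.png

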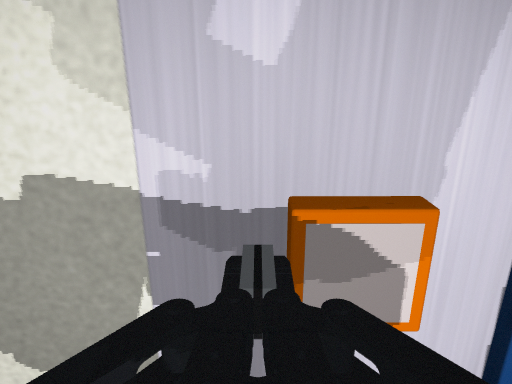

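The tile follows squarely and its left edge is flush with the fingers. Continuing.

```bash
python3 -m handwheel '[{"dx":0.009,"dy":0,"dz":0,"ax":0,"ay":0,"az":0},{"dx":0.018,"dy":0,"dz":0,"ax":0,"ay":0,"az":0},{"dx":0.026,"dy":0,"dz":0,"ax":0,"ay":0,"az":0},{"dx":0.032,"dy":0,"dz":0,"ax":0,"ay":0,"az":0},{"dx":0.036,"dy":0,"dz":0,"ax":0,"ay":0,"az":0}]'
python3 - <<'E'
from h import *
f=manip.grab_frame('wrist');show('w',f,'w7.png')
plan(s2w(.006,-.036,-.019))
E
```

```text
time: 5.12
tool_pos: [0.5553, -0.0888, -0.0182]
tool_rot: [0.0, 1.0, -0.025, -0.0]
contact_force: [-1.9, 0.2, 1.2]
gripper_width: 0.006
t 5.17 tcp [ 0.5557 -0.0888 -0.0181] shift [0.0076 0.001  0.0009] turn [ 0.    -0.001 -0.003] F [-0.2  0.6  0. ] w -0.0 j [-0.29  0.14  1.91  0.    1.09 -0.24]
```

View pics/w7.png

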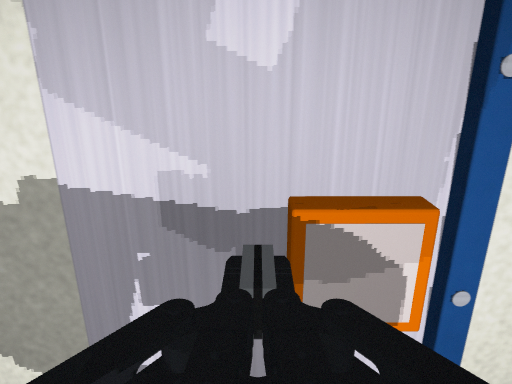

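```bash
python3 -m handwheel '[{"dx":0.003,"dy":0,"dz":0,"ax":0,"ay":0,"az":0},{"dx":0.005,"dy":0,"dz":0,"ax":0,"ay":0,"az":0},{"dx":0.006,"dy":0,"dz":0,"ax":0,"ay":0,"az":0}]'
python3 -m handwheel '[{"dx":0.0015,"dy":0,"dz":0,"ax":0,"ay":0,"az":0},{"dx":0.003,"dy":0,"dz":0,"ax":0,"ay":0,"az":0}]'
python3 - <<'E'
from h import *
f=manip.grab_frame('wrist');show('w',f,'w8.png')
plan(s2w(.006,-.036,-.019))
E
```

```text
time: 5.55
tool_pos: [0.5609, -0.089, -0.0181]
tool_rot: [-0.0, 1.0, -0.026, -0.0]
contact_force: [-1.3, -0.5, 0.8]
gripper_width: -0.004
time: 5.8
tool_pos: [0.5639, -0.0892, -0.0181]
tool_rot: [-0.0, 1.0, -0.026, -0.0]
contact_force: [-1.8, -0.2, 1.8]
gripper_width: -0.001
t 5.85 tcp [ 0.5642 -0.0892 -0.0181] shift [-0.0009  0.0011  0.0009] turn [ 0.    -0.    -0.003] F [-0.8  0.6 -0.1] w 0.0 j [-0.29  0.16  1.89  0.    1.09 -0.24]
```

View pics/w8.png

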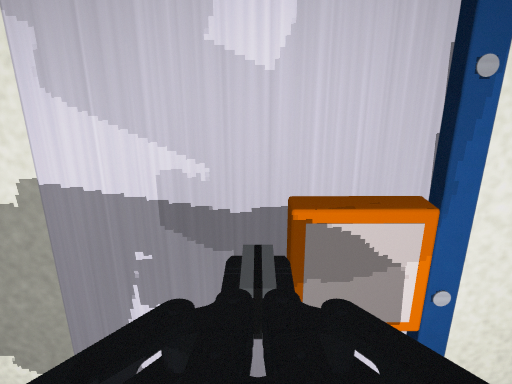

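```bash
python3 -m handwheel '[{"dx":0.001,"dy":0,"dz":0,"ax":0,"ay":0,"az":0},{"dx":0.002,"dy":0,"dz":0,"ax":0,"ay":0,"az":0}]'
python3 -m handwheel '[{"dx":0.001,"dy":0,"dz":0,"ax":0,"ay":0,"az":0},{"dx":0.001,"dy":0,"dz":0,"ax":0,"ay":0,"az":0}]'
python3 - <<'E'
from h import *
f=manip.grab_frame('wrist');show('w',f,'w9.png')
plan(s2w(.006,-.036,-.019))
E
```

```text
time: 6.1
tool_pos: [0.5659, -0.0893, -0.0182]
tool_rot: [0.0, 1.0, -0.026, -0.0]
contact_force: [-1.5, 0.3, 1.7]
gripper_width: -0.001
time: 6.35
tool_pos: [0.5667, -0.0893, -0.0182]
tool_rot: [-0.0, 1.0, -0.025, -0.0]
contact_force: [-3.3, 0.7, 2.1]
gripper_width: -0.006
t 6.4 tcp [ 0.5667 -0.0893 -0.0182] shift [-0.0034  0.0011  0.0008] turn [-0.     0.001 -0.003] F [-3.7  0.4  1.5] w 0.0 j [-0.29  0.17  1.88 -0.    1.1  -0.23]
```

View pics/w9.png

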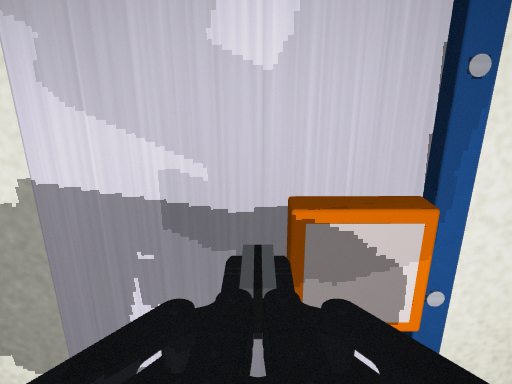

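Force now holds at rest, so the tile has met the rail. One firm millimetre more, then hold.

```bash
python3 -m handwheel '[{"dx":0.001,"dy":0,"dz":0,"ax":0,"ay":0,"az":0},{"dx":0.0015,"dy":0,"dz":0,"ax":0,"ay":0,"az":0},{"dx":0.0015,"dy":0,"dz":0,"ax":0,"ay":0,"az":0},{"dx":0.0015,"dy":0,"dz":0,"ax":0,"ay":0,"az":0}]'
python3 -m handwheel '[{"dx":-0.005,"dy":0,"dz":0,"ax":0,"ay":0,"az":0},{"dx":-0.015,"dy":0,"dz":0,"ax":0,"ay":0,"az":0},{"dx":-0.03,"dy":0,"dz":-0.02,"ax":0,"ay":0,"az":0},{"dx":-0.03,"dy":0.01,"dz":-0.07,"ax":0,"ay":0,"az":0},{"dx":-0.02,"dy":0.03,"dz":-0.12,"ax":0,"ay":0,"az":0}]'
python3 - <<'E'
from h import *
f=manip.grab_frame('wrist')
f=manip.grab_frame('wrist');show('w',f,'w10.png')
t,cs=tile(f); r=cv2.minAreaRect(cs[0]); P=cast(f,cv2.boxPoints(r),.028);print(P.round(4),w2s(P.mean(0)))
H=hsv(f);m=cv2.inRange(H,(100,120,30),(130,255,255)); m[:,:300]=0
b=blobs(m)[0]; print(cast(f,cv2.boxPoints(cv2.minAreaRect(b)),.022).round(4))
plan(s2w(.05,-.09,.1))
E
```

```text
time: 6.9
tool_pos: [0.5667, -0.0893, -0.0183]
tool_rot: [-0.0, 1.0, -0.025, -0.002]
contact_force: [-9.0, 1.0, 7.5]
gripper_width: -0.0
time: 7.52
tool_pos: [0.5457, -0.1178, 0.1022]
tool_rot: [-0.0, 1.0, -0.025, -0.0]
contact_force: [0.7, -0.0, -0.7]
gripper_width: -0.003
[[ 0.5815 -0.059   0.028 ]
 [ 0.6423 -0.0621  0.028 ]
 [ 0.6459 -0.1228  0.028 ]
 [ 0.5803 -0.1192  0.028 ]] [ 0.05520371 -0.03418018]
[[ 0.6379 -0.106   0.022 ]
 [ 0.6445  0.004   0.022 ]
 [ 0.66    0.0018  0.022 ]
 [ 0.6557 -0.1089  0.022 ]]
t 7.62 tcp [ 0.552  -0.1214  0.1097] shift [0.0537 0.022  0.0106] turn [ 0.005 -0.014 -0.004] F [1.1 0.3 1.5] w 0.0 j [-0.35 -0.03  1.85 -0.    1.31 -0.3 ]
```

View pics/w10.png

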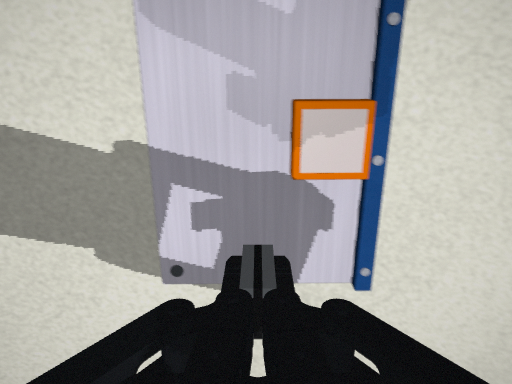

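The tile lies parallel against the rail. Its right edge runs (376,100) to (370,178), and the rail runs alongside with the same slope. Next I'll move the fingers to the tile's -y side.

Run:
```python
from h import *
f=manip.grab_frame('wrist')
t,cs=tile(f); r=cv2.minAreaRect(cs[0]); P=cast(f,cv2.boxPoints(r),.028);print(P.round(4),w2s(P.mean(0)))
plan(s2w(.053,-.093,.04))
```

```text
[[ 0.5799 -0.0586  0.028 ]
 [ 0.6403 -0.0618  0.028 ]
 [ 0.6437 -0.1221  0.028 ]
 [ 0.5786 -0.1185  0.028 ]] [ 0.0533242  -0.03371406]
t 7.67 tcp [ 0.5498 -0.12    0.1062] shift [0.0585 0.0262 0.0668] turn [ 0.003 -0.009 -0.004] F [-0.1 -0.4  0.4] w 0.0 j [-0.35 -0.03  1.85  0.    1.31 -0.3 ]
```

```bash
python3 -m handwheel '[{"dx":0.02,"dy":0.015,"dz":0,"ax":0,"ay":0,"az":0},{"dx":0.045,"dy":0.027,"dz":0.01,"ax":0,"ay":0,"az":0},{"dx":0.059,"dy":0.027,"dz":0.035,"ax":0,"ay":0,"az":0},{"dx":0.059,"dy":0.027,"dz":0.06,"ax":0,"ay":0,"az":0},{"dx":0.059,"dy":0.027,"dz":0.06,"ax":0,"ay":0,"az":0}]'
python3 -m handwheel '[{"dx":0,"dy":0,"dz":0,"ax":0,"ay":0,"az":0}]'
python3 - <<'E'
from h import *
f=manip.grab_frame('wrist');show('w',f,'w11.png')
plan(s2w(.053,-.093,-.018))
E
```

```text
time: 8.3
tool_pos: [0.601, -0.1468, 0.0372]
tool_rot: [-0.001, 1.0, -0.025, -0.004]
contact_force: [0.9, -1.2, -0.4]
gripper_width: 0.002
time: 8.43
tool_pos: [0.6042, -0.148, 0.0417]
tool_rot: [-0.0, 1.0, -0.025, -0.0]
contact_force: [-0.1, 0.5, 0.9]
gripper_width: 0.003
t 8.47 tcp [ 0.6047 -0.1483  0.0426] shift [0.0027 0.001  0.0606] turn [ 0.    -0.001 -0.003] F [-0.2 -0.3  0.9] w -0.0 j [-0.36  0.19  1.74  0.    1.21 -0.31]
```

View pics/w11.png

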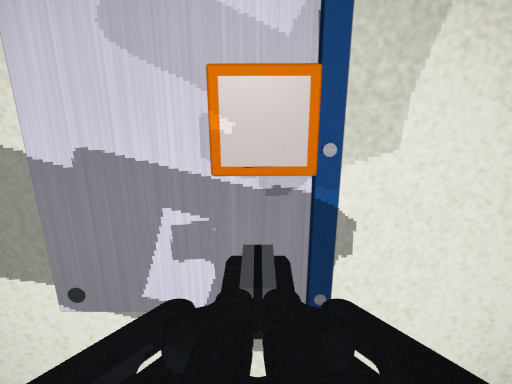

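```bash
python3 -m handwheel '[{"dx":0.001,"dy":0,"dz":0.02,"ax":0,"ay":0,"az":0},{"dx":0.002,"dy":0,"dz":0.04,"ax":0,"ay":0,"az":0},{"dx":0.002,"dy":0,"dz":0.055,"ax":0,"ay":0,"az":0},{"dx":0.002,"dy":0,"dz":0.06,"ax":0,"ay":0,"az":0},{"dx":0.002,"dy":0,"dz":0.06,"ax":0,"ay":0,"az":0}]'
python3 - <<'E'
from h import *
f=manip.grab_frame('wrist');show('w',f,'w12.png')
plan(s2w(.053,.084,-.018))
E
```

```text
time: 9.1
tool_pos: [0.6061, -0.1483, -0.0189]
tool_rot: [-0.0, 1.0, -0.026, -0.001]
contact_force: [-0.2, -1.2, 0.2]
gripper_width: -0.003
t 9.15 tcp [ 0.6066 -0.1485 -0.0181] shift [ 3.000e-04 -1.761e-01 -1.000e-04] turn [ 0.    -0.    -0.003] F [0.1 0.1 0.3] w 0.0 j [-0.36  0.27  1.75  0.    1.11 -0.31]
```

View pics/w12.png

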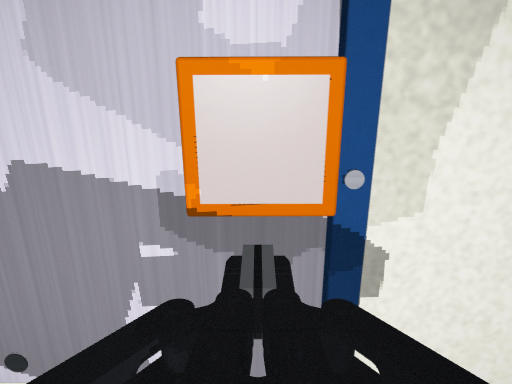

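```bash
python3 -m handwheel '[{"dx":0,"dy":-0.008,"dz":0,"ax":0,"ay":0,"az":0},{"dx":0,"dy":-0.016,"dz":0,"ax":0,"ay":0,"az":0},{"dx":0,"dy":-0.024,"dz":0,"ax":0,"ay":0,"az":0},{"dx":0,"dy":-0.034,"dz":0,"ax":0,"ay":0,"az":0},{"dx":0,"dy":-0.044,"dz":0,"ax":0,"ay":0,"az":0}]'
python3 - <<'E'
from h import *
f=manip.grab_frame('wrist');show('w',f,'w13.png')
plan(s2w(.053,.084,-.018))
E
```

```text
time: 9.78
tool_pos: [0.609, -0.104, -0.0178]
tool_rot: [0.0, 1.0, -0.025, 0.0]
contact_force: [-1.0, -1.4, 1.4]
gripper_width: 0.002
t 9.82 tcp [ 0.6089 -0.1026 -0.0181] shift [ 6.000e-04 -1.302e-01  1.000e-04] turn [-0.001 -0.    -0.002] F [ 0.4  0.5 -0.2] w 0.0 j [-0.29  0.26  1.77  0.    1.11 -0.24]
```

View pics/w13.png

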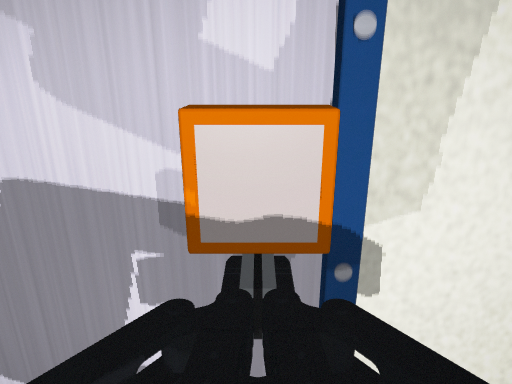

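```bash
python3 -m handwheel '[{"dx":0,"dy":-0.009,"dz":0,"ax":0,"ay":0,"az":0},{"dx":0,"dy":-0.019,"dz":0,"ax":0,"ay":0,"az":0},{"dx":0,"dy":-0.029,"dz":0,"ax":0,"ay":0,"az":0},{"dx":0,"dy":-0.039,"dz":0,"ax":0,"ay":0,"az":0},{"dx":0,"dy":-0.049,"dz":0,"ax":0,"ay":0,"az":0}]'
python3 - <<'E'
from h import *
f=manip.grab_frame('wrist');show('w',f,'w14.png')
plan(s2w(.053,.084,-.018))
E
```

```text
time: 10.45
tool_pos: [0.6112, -0.0549, -0.0182]
tool_rot: [0.0, 1.0, -0.025, 0.0]
contact_force: [0.5, -1.9, 2.4]
gripper_width: -0.001
t 10.5 tcp [ 0.6111 -0.0536 -0.0183] shift [ 0.0008 -0.0811 -0.0002] turn [-0.001  0.    -0.002] F [0.6 0.9 0.4] w -0.0 j [-0.21  0.25  1.78  0.    1.11 -0.16]
```

View pics/w14.png

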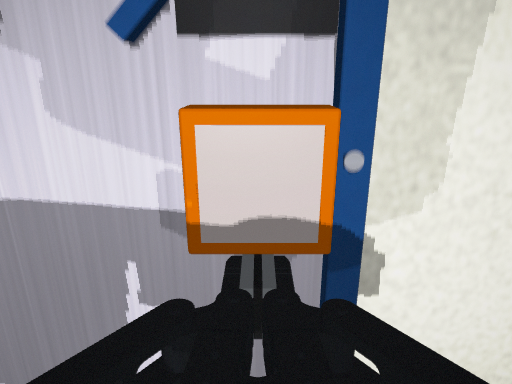

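```bash
python3 -m handwheel '[{"dx":0,"dy":-0.008,"dz":0,"ax":0,"ay":0,"az":0},{"dx":0,"dy":-0.016,"dz":0,"ax":0,"ay":0,"az":0},{"dx":0,"dy":-0.024,"dz":0,"ax":0,"ay":0,"az":0},{"dx":0,"dy":-0.032,"dz":0,"ax":0,"ay":0,"az":0},{"dx":0,"dy":-0.04,"dz":0,"ax":0,"ay":0,"az":0}]'
python3 - <<'E'
from h import *
f=manip.grab_frame('wrist');show('w',f,'w15.png')
plan(s2w(.053,.084,-.018))
E
```

```text
time: 11.12
tool_pos: [0.6131, -0.015, -0.0184]
tool_rot: [-0.0, 1.0, -0.025, -0.0]
contact_force: [0.2, -2.3, -0.1]
gripper_width: 0.0
t 11.18 tcp [ 0.6131 -0.014  -0.0184] shift [ 0.0008 -0.0415 -0.0003] turn [-0.001  0.    -0.002] F [ 0.3  1.7 -0.3] w -0.0 j [-0.14  0.25  1.78  0.    1.11 -0.09]
```

View pics/w15.png

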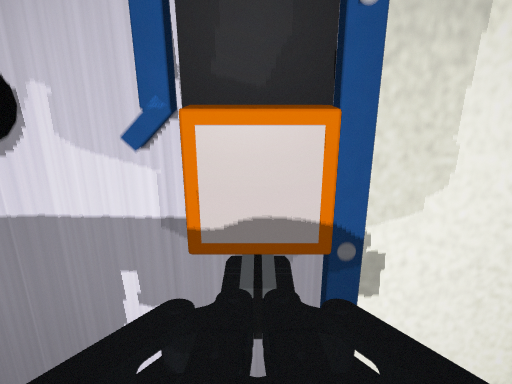

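The tile has just entered the mouth (row 105), clear of the lip (column 175) and against the rail.

```bash
python3 -m handwheel '[{"dx":0,"dy":-0.007,"dz":0,"ax":0,"ay":0,"az":0},{"dx":0,"dy":-0.015,"dz":0,"ax":0,"ay":0,"az":0},{"dx":0,"dy":-0.022,"dz":0,"ax":0,"ay":0,"az":0},{"dx":0,"dy":-0.028,"dz":0,"ax":0,"ay":0,"az":0},{"dx":0,"dy":-0.032,"dz":0,"ax":0,"ay":0,"az":0}]'
python3 - <<'E'
from h import *
f=manip.grab_frame('wrist');show('w',f,'w16.png')
plan(s2w(.053,.084,-.018))
E
```

```text
time: 11.8
tool_pos: [0.6148, 0.0168, -0.0182]
tool_rot: [0.0, 1.0, -0.025, -0.0]
contact_force: [0.7, -0.2, -0.7]
gripper_width: -0.003
t 11.85 tcp [ 0.6148  0.0172 -0.0182] shift [ 0.0007 -0.0102 -0.0002] turn [-0.     0.    -0.003] F [ 0.3 -0.7  0.3] w 0.0 j [-0.09  0.25  1.78  0.    1.11 -0.04]
```

View pics/w16.png

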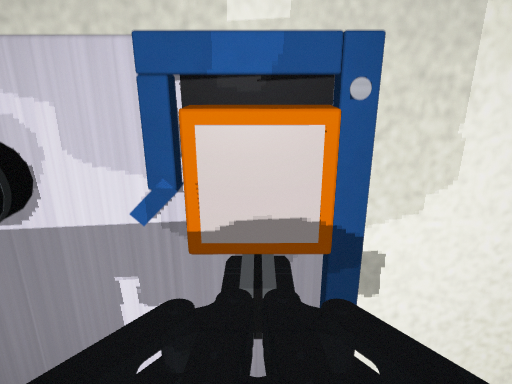

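```bash
python3 -m handwheel '[{"dx":0,"dy":-0.003,"dz":0,"ax":0,"ay":0,"az":0},{"dx":0,"dy":-0.006,"dz":0,"ax":0,"ay":0,"az":0},{"dx":0,"dy":-0.008,"dz":0,"ax":0,"ay":0,"az":0}]'
python3 -m handwheel '[{"dx":0,"dy":-0.0015,"dz":0,"ax":0,"ay":0,"az":0},{"dx":0,"dy":-0.002,"dz":0,"ax":0,"ay":0,"az":0}]'
python3 - <<'E'
from h import *
f=manip.grab_frame('wrist');show('w',f,'w17.png')
plan(s2w(.053,.084,-.018))
E
```

```text
time: 12.22
tool_pos: [0.6152, 0.0244, -0.0182]
tool_rot: [0.0, 1.0, -0.026, -0.0]
contact_force: [-0.6, -0.9, -0.5]
gripper_width: -0.001
time: 12.48
tool_pos: [0.6153, 0.0263, -0.0182]
tool_rot: [0.0, 1.0, -0.025, -0.0]
contact_force: [-0.2, -1.3, -0.3]
gripper_width: -0.0
t 12.53 tcp [ 0.6154  0.0264 -0.0182] shift [ 0.0006 -0.001  -0.0002] turn [-0.    -0.    -0.003] F [-0.  -0.7 -0.5] w 0.0 j [-0.08  0.26  1.78  0.    1.11 -0.03]
```

View pics/w17.png

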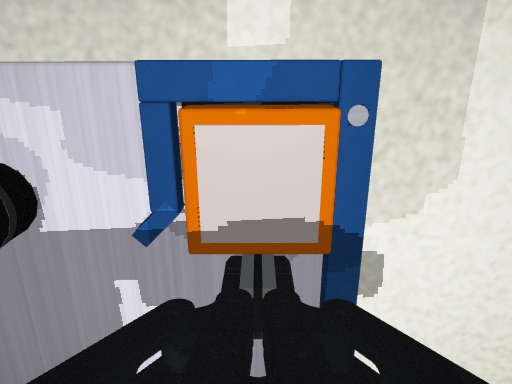

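```bash
python3 -m handwheel '[{"dx":0,"dy":-0.0015,"dz":0,"ax":0,"ay":0,"az":0},{"dx":0,"dy":-0.002,"dz":0,"ax":0,"ay":0,"az":0},{"dx":0,"dy":-0.002,"dz":0,"ax":0,"ay":0,"az":0}]'
python3 -m handwheel '[{"dx":0,"dy":-0.001,"dz":0,"ax":0,"ay":0,"az":0},{"dx":0,"dy":-0.001,"dz":0,"ax":0,"ay":0,"az":0}]'
```

```text
time: 12.9
tool_pos: [0.6154, 0.0281, -0.0182]
tool_rot: [0.0, 1.0, -0.025, -0.0]
contact_force: [-0.4, -2.6, 0.4]
gripper_width: -0.005
time: 13.15
tool_pos: [0.6154, 0.0281, -0.0182]
tool_rot: [0.001, 1.0, -0.025, -0.0]
contact_force: [-1.0, -6.5, 1.6]
gripper_width: -0.002
```

The TCP stalled while the force rose to 6.5 N, so the end stop is reached. I'll press a little more, hold, then look.

```bash
python3 -m handwheel '[{"dx":0,"dy":-0.001,"dz":0,"ax":0,"ay":0,"az":0},{"dx":0,"dy":-0.002,"dz":0,"ax":0,"ay":0,"az":0},{"dx":0,"dy":-0.002,"dz":0,"ax":0,"ay":0,"az":0}]'
python3 - <<'E'
from h import *
f=manip.grab_frame('wrist');show('w',f,'w18.png')
plan(s2w(.053,.084,-.018))
E
python3 -m handwheel '[{"dx":0,"dy":0.008,"dz":0,"ax":0,"ay":0,"az":0},{"dx":0,"dy":0.018,"dz":0,"ax":0,"ay":0,"az":0},{"dx":0,"dy":0.02,"dz":-0.03,"ax":0,"ay":0,"az":0},{"dx":0,"dy":0.02,"dz":-0.08,"ax":0,"ay":0,"az":0},{"dx":0,"dy":0.02,"dz":-0.12,"ax":0,"ay":0,"az":0}]'
python3 -m handwheel '[{"dx":0,"dy":0,"dz":0,"ax":0,"ay":0,"az":0},{"dx":0,"dy":0,"dz":0,"ax":0,"ay":0,"az":0}]'
python3 - <<'E'
from h import *
f=manip.grab_frame('wrist');show('w',f,'w19.png')
t,cs=tile(f); P=cast(f,cv2.boxPoints(cv2.minAreaRect(cs[0])),.028);print(P.round(4),w2s(P.mean(0)))
plan([.5,.2,.15])
f=manip.grab_frame('top');show('s',f,'t19.png',(90,110,350,300),3)
E
```

```text
time: 13.52
tool_pos: [0.6154, 0.028, -0.0181]
tool_rot: [0.003, 1.0, -0.025, -0.0]
contact_force: [-1.7, -12.1, 0.9]
gripper_width: -0.006
t 13.57 tcp [ 0.6154  0.028  -0.0181] shift [ 0.0006  0.0006 -0.0001] turn [ 0.006  0.001 -0.003] F [ -1.8 -12.6   1.2] w -0.0 j [-0.07  0.26  1.78 -0.01  1.11 -0.02]
time: 14.2
tool_pos: [0.6151, 0.0114, 0.1038]
tool_rot: [-0.0, 1.0, -0.026, 0.001]
contact_force: [0.6, 1.0, 0.8]
gripper_width: 0.004
time: 14.45
tool_pos: [0.6142, 0.0115, 0.1013]
tool_rot: [-0.0, 1.0, -0.025, -0.0]
contact_force: [-0.4, -0.1, -0.2]
gripper_width: -0.004
[[0.5908 0.0987 0.028 ]
 [0.6493 0.0958 0.028 ]
 [0.6488 0.0368 0.028 ]
 [0.5855 0.04   0.028 ]] [0.05369239 0.12457208]
t 14.5 tcp [0.6136 0.0115 0.1003] shift [-0.1231 -0.1825 -0.0494] turn [-0.     0.002 -0.003] F [-0.4 -0.5 -0.1] w -0.0 j [-0.1   0.11  1.73  0.    1.31 -0.05]
```

View pics/w19.png

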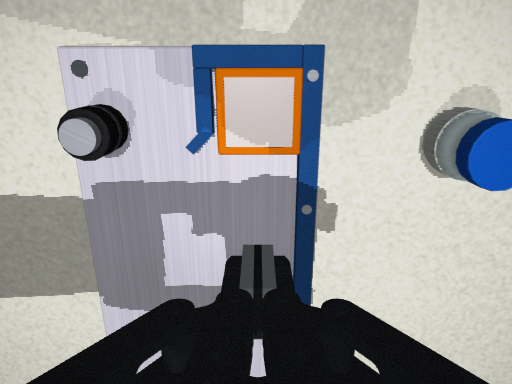

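View pics/t19.png

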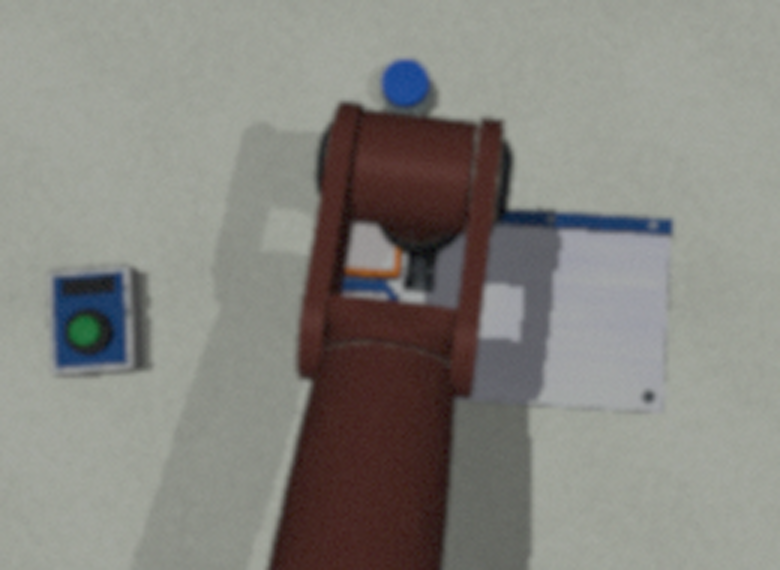

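The tile is flush against the end stop (row 68) and the rail (column 300), and the trap and jar are in place. Next I'll locate the button from two views.

Run:
```python
from h import *
P=[]
for n in("top","side"):
    f=manip.grab_frame(n); m=cv2.inRange(hsv(f),(45,110,30),(85,255,255))
    for c in blobs(m):
        r=cv2.boundingRect(c); M=cv2.moments(c); u,v=M["m10"]/M["m00"],M["m01"]/M["m00"]
        print(n,r,cv2.contourArea(c),u,v, zpt(f,u,v).round(4), [cast(f,[[u,v]],z).round(4)[0] for z in(.06,.065,.07)])
    if n=="side": show("s",f,"s20.png",(210,270,310,350),7)
    else:
        for q in((119,220),(117,220),(119,218),(130,210),(113,230)): print(zpt(f,*q).round(4))
```

```text
top (113, 215, 11, 11) 80.0 117.82291666666666 219.7625 [0.5263 0.3274 0.0694] [array([0.527 , 0.3301, 0.06  ]), array([0.5266, 0.3287, 0.065 ]), array([0.5263, 0.3273, 0.07  ])]
[0.5258 0.3245 0.0682]
[0.526  0.331  0.0648]
[0.5312 0.3243 0.0699]
[0.5563 0.3014 0.0451]
[0.499  0.3474 0.0418]
side (426, 56, 22, 32) 376.5 436.360779105799 72.40460380699425 [ 0.0247 -0.978   0.0827] [array([ 0.0075, -1.0491,  0.06  ]), array([ 0.0113, -1.0334,  0.065 ]), array([ 0.0151, -1.0178,  0.07  ])]
side (261, 296, 15, 15) 164.5 267.8399189463019 302.5400202634245 [0.5283 0.3345 0.067 ] [array([0.5291, 0.3286, 0.06  ]), array([0.5285, 0.3328, 0.065 ]), array([0.528 , 0.3371, 0.07  ])]
```

View pics/s20.png

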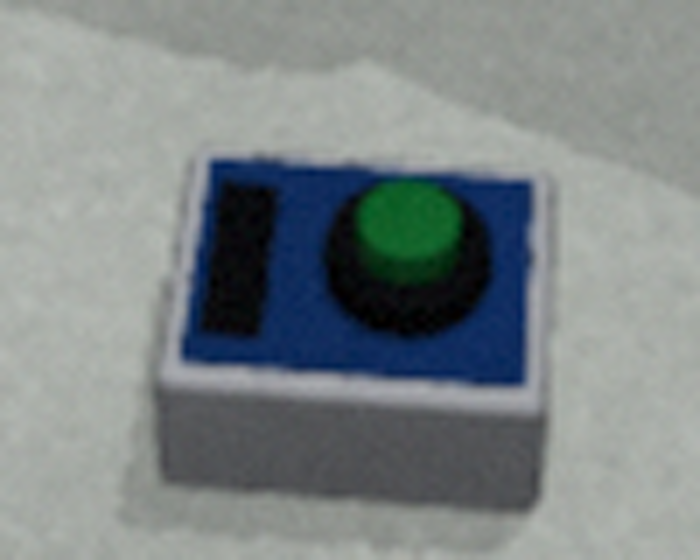

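```bash
python3 -c "
from h import *
plan([.527,.329,.07])"
```

```text
t 14.65 tcp [0.6134 0.0115 0.0998] shift [-0.1023 -0.3127  0.0302] turn [-0.     0.003 -0.003] F [-0.8 -0.4 -0.8] w 0.0 j [-0.1   0.11  1.73  0.    1.31 -0.05]
```

```bash
python3 -m handwheel '[{"dx":-0.015,"dy":-0.05,"dz":-0.01,"ax":0,"ay":0,"az":0},{"dx":-0.035,"dy":-0.11,"dz":-0.01,"ax":0,"ay":0,"az":0},{"dx":-0.055,"dy":-0.165,"dz":-0.01,"ax":0,"ay":0,"az":0},{"dx":-0.07,"dy":-0.22,"dz":-0.01,"ax":0,"ay":0,"az":0},{"dx":-0.09,"dy":-0.27,"dz":-0.01,"ax":0,"ay":0,"az":0}]'
python3 -m handwheel '[{"dx":-0.008,"dy":-0.03,"dz":0,"ax":0,"ay":0,"az":0},{"dx":-0.012,"dy":-0.043,"dz":0.02,"ax":0,"ay":0,"az":0},{"dx":-0.012,"dy":-0.043,"dz":0.035,"ax":0,"ay":0,"az":0},{"dx":-0.012,"dy":-0.043,"dz":0.035,"ax":0,"ay":0,"az":0},{"dx":-0.012,"dy":-0.043,"dz":0.035,"ax":0,"ay":0,"az":0}]'
python3 - <<'E'
from h import *
f=manip.grab_frame('wrist');show('w',f,'w21.png')
m=cv2.inRange(hsv(f),(45,110,30),(85,255,255))
for c in blobs(m): print(cv2.boundingRect(c),zpt(f,*np.array(c)[:,0].mean(0)).round(4))
plan([.527,.329,.031])
f=manip.grab_frame('side');show('s',f,'s21.png',(180,210,330,350),5)
f=manip.grab_frame('top');show('s',f,'t21.png',(90,110,350,300),3)
plan([.527,.329,.031])
E
```

```text
time: 15.28
tool_pos: [0.5373, 0.2873, 0.1107]
tool_rot: [0.0, 1.0, -0.025, -0.001]
contact_force: [0.1, -0.7, -0.3]
gripper_width: 0.003
time: 15.9
tool_pos: [0.5291, 0.328, 0.0765]
tool_rot: [0.0, 1.0, -0.026, -0.0]
contact_force: [0.7, 0.2, -0.7]
gripper_width: -0.003
(232, 193, 48, 48) [0.5288 0.3318 0.0663]
t 15.95 tcp [0.5294 0.3283 0.0771] shift [-0.0025 -0.0006  0.0461] turn [-0.    -0.001 -0.004] F [0.6 0.1 0.4] w -0.0 j [ 0.44  0.15  1.72 -0.    1.27  0.49]
t 16.05 tcp [0.5295 0.3287 0.0777] shift [-0.0026 -0.0001  0.0467] turn [-0.001 -0.001 -0.004] F [0.5 0.9 0.2] w -0.0 j [ 0.44  0.15  1.72 -0.    1.27  0.49]
```

View pics/w21.png

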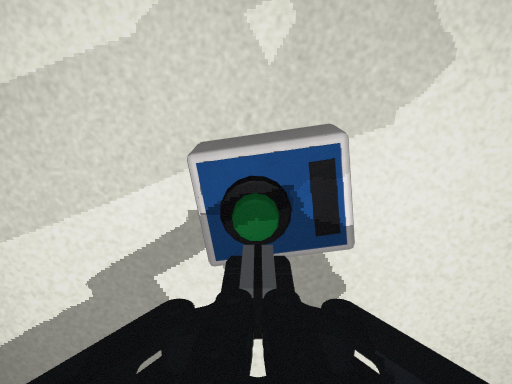

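View pics/s21.png

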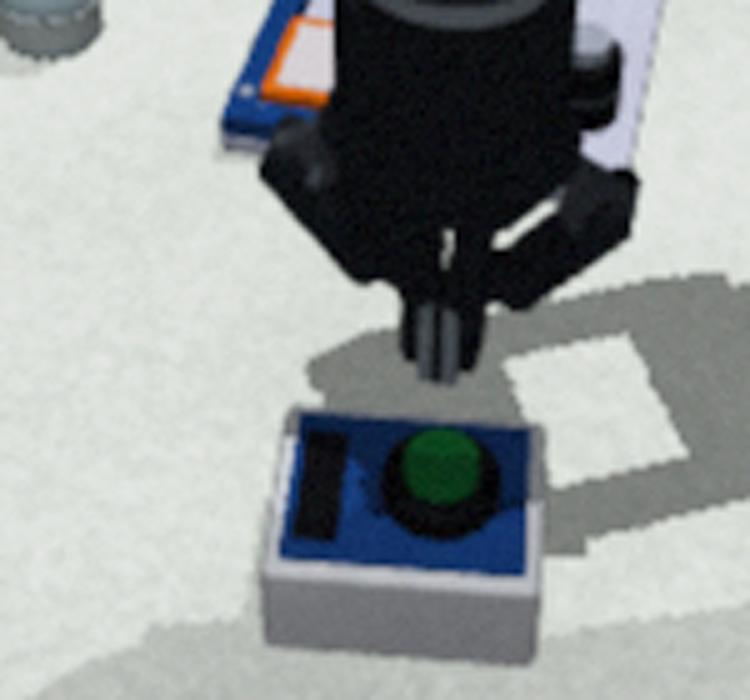

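View pics/t21.png

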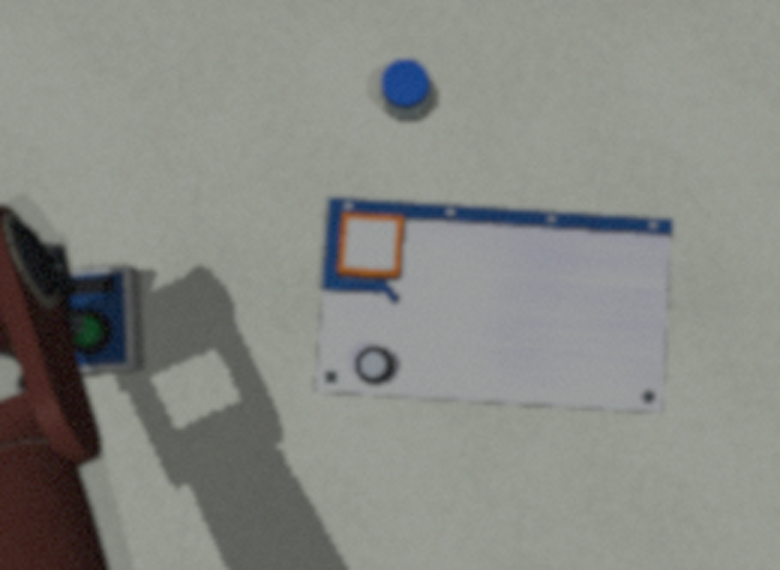

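The top view shows the tile seated in the corner and the trap and jar in place. The wrist depth puts the button top at (0.529, 0.332, 0.066), so I'll descend on it in stages.

```bash
python3 -m handwheel '[{"dx":0,"dy":-0.003,"dz":0.012,"ax":0,"ay":0,"az":0},{"dx":0,"dy":-0.003,"dz":0.026,"ax":0,"ay":0,"az":0},{"dx":0,"dy":-0.003,"dz":0.036,"ax":0,"ay":0,"az":0},{"dx":0,"dy":-0.003,"dz":0.04,"ax":0,"ay":0,"az":0},{"dx":0,"dy":-0.003,"dz":0.04,"ax":0,"ay":0,"az":0}]'
python3 -m handwheel '[{"dx":0,"dy":0,"dz":0.002,"ax":0,"ay":0,"az":0},{"dx":0,"dy":0,"dz":0.004,"ax":0,"ay":0,"az":0},{"dx":0,"dy":0,"dz":0.004,"ax":0,"ay":0,"az":0}]'
python3 -m handwheel '[{"dx":0,"dy":0,"dz":0.002,"ax":0,"ay":0,"az":0},{"dx":0,"dy":0,"dz":0.003,"ax":0,"ay":0,"az":0},{"dx":0,"dy":0,"dz":0.003,"ax":0,"ay":0,"az":0}]'
python3 - <<'E'
from h import *
plan([.527,.329,.031])
f=manip.grab_frame('side');show('s',f,'s22.png',(180,210,330,350),5)
E
```

```text
time: 16.68
tool_pos: [0.5285, 0.332, 0.0362]
tool_rot: [0.0, 1.0, -0.025, -0.0]
contact_force: [-0.7, 0.2, 0.4]
gripper_width: 0.003
time: 17.05
tool_pos: [0.5293, 0.3324, 0.0334]
tool_rot: [-0.0, 1.0, -0.025, 0.001]
contact_force: [0.4, 1.0, 1.9]
gripper_width: 0.001
time: 17.42
tool_pos: [0.5293, 0.3324, 0.0303]
tool_rot: [-0.0, 1.0, -0.025, 0.001]
contact_force: [0.2, 0.8, 4.1]
gripper_width: -0.002
t 17.43 tcp [0.5293 0.3324 0.0303] shift [-0.0022  0.0035 -0.0007] turn [-0.001 -0.001 -0.003] F [0.2 0.8 4.1] w -0.0 j [0.44 0.21 1.74 0.   1.19 0.49]
```

View pics/s22.png

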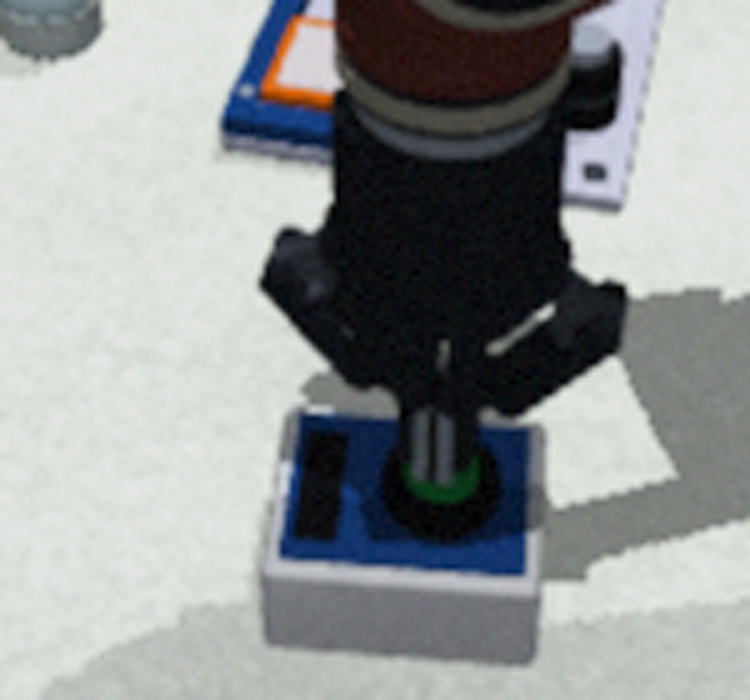

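The spring force is rising toward 5 N. I'll press to the hard stop, hold, and release.

```bash
python3 -m handwheel '[{"dx":0,"dy":0,"dz":0.0015,"ax":0,"ay":0,"az":0},{"dx":0,"dy":0,"dz":0.003,"ax":0,"ay":0,"az":0},{"dx":0,"dy":0,"dz":0.003,"ax":0,"ay":0,"az":0}]'
python3 -m handwheel '[{"dx":0,"dy":0,"dz":0.001,"ax":0,"ay":0,"az":0},{"dx":0,"dy":0,"dz":0.001,"ax":0,"ay":0,"az":0}]'
```

```text
time: 17.85
tool_pos: [0.5294, 0.3324, 0.0284]
tool_rot: [-0.0, 1.0, -0.025, 0.0]
contact_force: [-2.1, -1.2, 9.8]
gripper_width: 0.0
time: 18.1
tool_pos: [0.5295, 0.3324, 0.0284]
tool_rot: [-0.0, 1.0, -0.025, 0.0]
contact_force: [-3.1, -2.9, 15.0]
gripper_width: -0.001
```

It bottomed out at 15 N with no further motion, after about 6 mm of travel. Releasing.

```bash
python3 -m handwheel '[{"dx":0,"dy":0,"dz":-0.01,"ax":0,"ay":0,"az":0},{"dx":0,"dy":0,"dz":-0.03,"ax":0,"ay":0,"az":0},{"dx":0,"dy":0,"dz":-0.07,"ax":0,"ay":0,"az":0},{"dx":0,"dy":0,"dz":-0.11,"ax":0,"ay":0,"az":0},{"dx":0,"dy":0,"dz":-0.12,"ax":0,"ay":0,"az":0}]'
python3 -m handwheel '[{"dx":0,"dy":0,"dz":0,"ax":0,"ay":0,"az":0},{"dx":0,"dy":0,"dz":0,"ax":0,"ay":0,"az":0},{"dx":0,"dy":0,"dz":0,"ax":0,"ay":0,"az":0}]'
python3 - <<'E'
from h import *
f=manip.grab_frame('wrist');show('w',f,'w23.png')
m=cv2.inRange(hsv(f),(45,110,30),(85,255,255))
for c in blobs(m): print(cv2.boundingRect(c),"green top",zpt(f,*np.array(c)[:,0].mean(0)).round(4))
f=manip.grab_frame('top');show('s',f,'t23.png',(90,110,410,260),2.5)
t,cs=tile(f)
for c in cs:
    r=cv2.minAreaRect(c)
    if 195<r[0][0]<230: P=cast(f,cv2.boxPoints(r),.028); print(r,P.mean(0).round(4),w2s(P.mean(0)).round(4))
b=[cv2.moments(c) for c in blobs(cv2.inRange(hsv(f),(100,120,30),(130,255,255)))]
print([(round(M["m10"]/M["m00"],1),round(M["m01"]/M["m00"],1)) for M in b])
plan([.5,.3,.2])
E
```

```text
time: 18.73
tool_pos: [0.5302, 0.3328, 0.1496]
tool_rot: [-0.001, 1.0, -0.025, 0.002]
contact_force: [-0.2, 0.3, 0.6]
gripper_width: -0.001
time: 19.1
tool_pos: [0.5277, 0.3316, 0.1435]
tool_rot: [0.001, 1.0, -0.025, -0.002]
contact_force: [0.3, 0.0, -0.2]
gripper_width: 0.004
(240, 169, 36, 38) green top [0.5287 0.3312 0.0664]
((213.14718627929688, 191.43907165527344), (20.732891082763672, 20.946632385253906), 4.085616588592529) [0.6158 0.0674 0.028 ] [0.0509 0.124 ]
[(119.4, 218.2), (224.7, 137.5), (203.3, 196.1), (290.6, 183.8), (256.7, 181.6), (224.8, 179.4)]
t 19.2 tcp [0.5282 0.3318 0.1444] shift [-0.0266  0.0333 -0.0556] turn [ 0.001  0.002 -0.003] F [-0.1 -0.4 -0.4] w -0.0 j [0.44 0.09 1.67 0.   1.39 0.49]
```

View pics/t23.png

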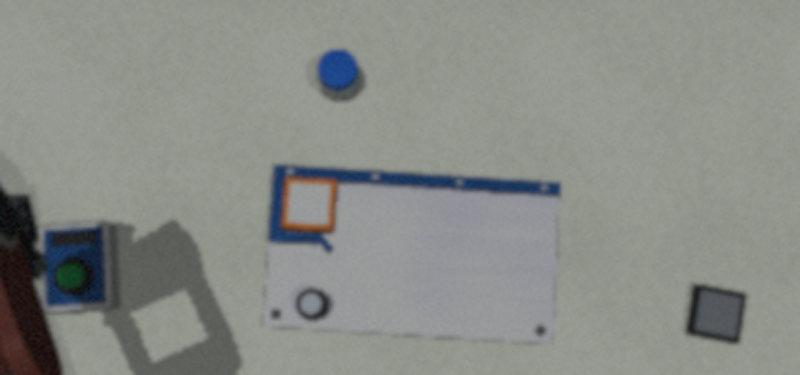

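The tile is in the corner at zoomed (308,205). The jar, trap and grey tile are unmoved, and the button top is back at 0.066. Handing in.

```bash
python3 -c "
from plant import manip
print(manip.job_done(), manip.state()['contact_force'])"
```

```text
the job is handed in; nothing more can be done
the job is handed in; nothing more can be done
```

I pushed the tile flat against the rail and slid it into the corner pocket until it stopped. I then pressed the green button down to its stop, let it go and handed the job in at about 19 s. No verdict was reported.

**What the last checks showed**
- **Tile:** it met the rail with 9 N and the end stop with 12 N. In the last top view its centre was at stage (+51, +124) mm by my estimate, against the target (+50, +125), and it lay square in the corner.
- **Button:** it bottomed out after about 6 mm of travel, with 15 N at the stop. Its top was back at 0.066 m afterwards, the same height as before the press.
- **Bystanders:** the jar's pixel position was unchanged. The light trap and the grey tile looked unmoved in the top picture, but I did not measure them.
- **Robot:** the arm was clear of everything, with force readings near zero.

**What disagreed**
- **Tool position:** the real fingertips sit about 36 mm above the reported TCP. Two views showed this, so I set all heights from the images; the contact at the button matched it.
- **Stage position:** my estimate from the first images was about 3 mm off across the rail. The contact forces and the pictures settled the final seating. An earlier wrist-camera measurement put the tile at x = +54 mm, the same 3–4 mm off.
- **Refused command:** my first move was refused for missing keys, and nothing moved.

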